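# Stack two carving blanks to season, with spacer sticks and a weight

## Robot

A 6-joint arm with a two-finger parallel gripper is mounted at the origin on the work surface. World frame = base frame: x ahead of the robot, y to its left, z up, the work surface at z = 0. Lengths are in m, angles in rad, forces in N, time in s.
With the tool pointing down it reaches from about 0.325 to 0.9 m from the base axis. Payload 6.1 kg.
Tool frame: the origin (TCP) lies midway between the tips of the shut fingers; the grasp point (between the pads) lies tcp_to_grasp behind it (tcp_to_grasp is the distance from the TCP to the grasp point, in m); z points along the fingers, y is the direction in which the jaws open and shut (so a half turn about z gives the same grasp; the last joint's range is limited). The gripper opens to 87 mm and grips with 3 to 60 N. Pads are 19 mm wide; open, the fingers measure 117 mm over their backs; the gripper's body (75 mm by 190 mm) begins 51 mm behind the grasp point.
Start: joints at [1.037, 0.22, 1.526, -0, 1.395, -0.126], TCP at [0.248, 0.574, 0.19] pointing down, gripper open.
Joint ranges: [-2.98, 2.98], [-0.91, 2.08], [0.09, 2.57], [-1.24, 4.39], [0.2, 2.65], [-2.68, 2.68]. Speed limits (rad/s): [2.57, 2.57, 3.01, 3.14, 3.14, 3.14].

## Interface

Orientations are given as [roll, pitch, yaw] about the fixed x, y, z axes, in that order (R = Rz(yaw) Ry(pitch) Rx(roll)).
In Python, from station import read_state, snapshot, finish_job, boxes_of, silhouettes, tcp_to_grasp gives the robot as it stands.
- The arm moves only by the tool play_rows, never from a script. Its argument "moves" is a list of rows, each an object of numbers: "ax", "ay", "az": the turn, a rotation vector about the tool's x, y, z in degrees; "dx", "dy", "dz": the shift along the tool's x, y, z in m; "gripper": the closure, from -1 (fully open) to 1 (shut). A call has 1 to 8 rows; each row is the pose to reach, as a shift and turn from the pose measured when the call began, along the tool's axes at that moment; what a row does not reach only later rows make up. A row lasts 1/8 s, in which the tool goes at most 62.5 mm and 10.7 degrees, less where a joint would pass 70% of its speed; a pose out of reach is approached as far as the arm can. A call with a gripper value outside its range is refused whole. The fingers move at their own pace and stop on an object; "squeeze" is the grip in N (left out, the last holds). Time passes only in rows, so rows that repeat a pose let the fingers close. It gives the time, the measured TCP pose, the force and the opening at its end, in the units of the state.
- read_state(): the state, without advancing time (a new reading comes with each control period).
- snapshot(name): name is "scene" or "top" or "wrist"; returns a dict with "color" (400x640x3 uint8, red, green, blue), "camera_matrix" (3x3 intrinsics, pixels), "R" (3x3) and "t" (3): a world point X has camera coordinates R X + t; the wrist camera has in their place "mount" (4x4, takes a point from camera to tool coordinates, whose origin is the TCP and whose axes are the flange's). Camera axes: x right, y down, z forward; pixel columns grow to the right and rows downward; lengths in m; the calibration is good to about 2 mm. The wrist camera is an equidistant fisheye: a pixel r from the principal point sees the ray r / f radians off the axis. A picture is of the moment at which its call begins: read the wrist's pose just before it. There is no depth.
- finish_job(): hands the job in, once; it reports no verdict.
Trained networks look in the newest picture that a camera, given by its name, has taken for a name from the list of things; names that differ only in an ending like _2 or _b are one class to them, and where a whole thing is asked for, a point or a joint stands for the part that bears it (a point fixed in the world has none). Each returns a list of dicts, best first, with "p" (0 to 1); they miss things now and then, are a little off and sometimes report something else, mostly with a low value. They report only what shows in the picture. A call takes as long as a camera call. They do not tell look-alikes from the thing itself.
- boxes_of(label, camera): "location" ([x, y, z] in m, in world coordinates, good to about 4 mm: the middle of the surface that is visible of it).
- silhouettes(label, camera): "mask" (400x640 bool, what is visible of it).
The state is a dict: "time_s": time; "q": joint angles; "qvel": joint speeds; "joint_efforts": joint torques, N m; "tcp_pos": TCP position; "tcp_rot": TCP orientation; "force": force on the tool from outside, world axes, zero at the start; "ft_torque": the same for the moment, N m; "width": opening from 0.0 (shut) to 1.0 (fully open).
Only numpy, scipy, OpenCV 4.12 (cv2) and the standard library are available. Lean on these libraries where they do the work, as an engineer would, in place of code of your own. Each camera call takes 0.05 s, during which the arm holds its last target. There are 200 camera calls.

## Task

Build the seasoning stack on the stand with the two raised bearers: first lay the long rectangular blank flat across both bearers, centred on the stand and lengthwise to it; next lay one spacer stick on the blank straight above each bearer and parallel to it; then lay the pointed blank on the two sticks, centred and in line with the long blank, either end first. Last, set the round iron weight, knob up, on the middle of the pointed blank. Set each piece down gently, dropping none, and leave the other things on the bench where they lie.

Things in the scene. Friction and masses are not known exactly. Their poses are not given: they have to be found in the camera images.
- stand: fixed stand: plywood board 170 (x) by 130 (y) by 10 mm with two dark wooden bearers on it. Origin: centre of the underside, on the bench; z up. The bearers run along its y, centred at x = -45 and +45 mm, each 20 mm wide, 110 mm long, tops 30 mm above the bench. Stacked, undersides lie above the bench at: long blank 30, sticks 54, pointed blank 70, weight 92 mm. A half turn makes no difference
- blank_long: loose rectangular pale wooden blank, 180 (x) by 64 (y) by 24 mm (z), about 0.2 kg, lying flat. Origin: centre of its underside
- stick_a: loose spacer stick of brown wood, 110 (x) by 20 (y) by 16 mm (z), about 20 g, lying flat. Origin: centre of its underside. Identical to stick_b: either may go on either bearer's side
- stick_b: the other spacer stick, identical to stick_a: 110 (x) by 20 (y) by 16 mm (z), about 20 g, lying flat. Origin: centre of its underside
- blank_pointed: loose pale wooden blank shaped like a house front (five sides), 150 mm long overall (x), 62 mm wide (y), 22 mm thick (z), about 0.13 kg, lying flat. Origin: middle of the overall length and width, on the underside; centred means this point. Its long sides are parallel from x = -75 to +44 mm, then run in at 45 degrees to the point at x = +75 mm
- weight: loose round cast-iron weight, about 0.55 kg: disc 60 mm across and 25 mm high, with a neck 14 mm across up to 34 mm and on it a knob 24 mm across from 34 to 58 mm above the underside. Origin: centre of its underside, on the axis; z up through the knob
- offcut: bystander, not part of the stack: loose block of brown wood 55 (x) by 42 (y) by 30 mm high. Origin: centre of its underside. Leave it where it lies
- wax_tin: bystander: loose round flat tin with a brass lid, 60 mm across, 24 mm high. Origin: centre of its underside. Leave it where it lies
- blow_gun: bystander: loose metal air blow gun lying flat at the far side, about 130 mm along x (nozzle to +x), grip and coupler out to y = +110 mm, 33 mm high. Origin: on the bench under its valve body. Leave it where it lies
- gouge: bystander: loose wood-carving gouge lying at the far side, 240 mm long along x (wooden handle to -x), 27 mm high. Origin: on the bench below the handle's front end. Leave it where it lies
Mind the look-alikes: they are no part of the job. What is shaped like the stick_a but purple or turquoise is not meant.

How it is judged:
On the way, in this order (a step that is already met when the one before it is completed fails the run):
1. the long blank lies flat across both bearers, centred and lengthwise, let go (x of blank_long in the frame of stand between -0.014 and 0.014 m and y of blank_long in the frame of stand between -0.014 and 0.014 m and z of blank_long in the frame of stand between 0.026 and 0.034 m and angle between blank_long's own z axis and vertical below 0.08 rad and angle between the x axis of blank_long and the x axis of stand, either way round below 0.17 rad and contact force between the fingers and blank_long below 0.05 N and linear speed of blank_long below 0.02 m/s), for 0.2 s.
2. a stick lies on the long blank straight above each bearer, both let go ((((x of stick_a in the frame of stand between -0.056 and -0.034 m and y of stick_a in the frame of stand between -0.014 and 0.014 m and z of stick_a in the frame of stand between 0.05 and 0.058 m and angle between stick_a's own z axis and vertical below 0.08 rad and angle between the x axis of stick_a and the y axis of stand, either way round below 0.17 rad) and (x of stick_b in the frame of stand between 0.034 and 0.056 m and y of stick_b in the frame of stand between -0.014 and 0.014 m and z of stick_b in the frame of stand between 0.05 and 0.058 m and angle between stick_b's own z axis and vertical below 0.08 rad and angle between the x axis of stick_b and the y axis of stand, either way round below 0.17 rad)) or ((x of stick_b in the frame of stand between -0.056 and -0.034 m and y of stick_b in the frame of stand between -0.014 and 0.014 m and z of stick_b in the frame of stand between 0.05 and 0.058 m and angle between stick_b's own z axis and vertical below 0.08 rad and angle between the x axis of stick_b and the y axis of stand, either way round below 0.17 rad) and (x of stick_a in the frame of stand between 0.034 and 0.056 m and y of stick_a in the frame of stand between -0.014 and 0.014 m and z of stick_a in the frame of stand between 0.05 and 0.058 m and angle between stick_a's own z axis and vertical below 0.08 rad and angle between the x axis of stick_a and the y axis of stand, either way round below 0.17 rad))) and contact force between the fingers and stick_a below 0.05 N and linear speed of each of stick_a, stick_b below 0.02 m/s and contact force between the fingers and stick_b below 0.05 N), for 0.2 s.
3. the pointed blank lies on the two sticks, centred and in line, let go (x of blank_pointed in the frame of stand between -0.014 and 0.014 m and y of blank_pointed in the frame of stand between -0.014 and 0.014 m and z of blank_pointed in the frame of stand between 0.066 and 0.074 m and angle between blank_pointed's own z axis and vertical below 0.08 rad and angle between the x axis of blank_pointed and the x axis of stand, either way round below 0.17 rad and contact force between the fingers and blank_pointed below 0.05 N and linear speed of blank_pointed below 0.02 m/s), for 0.2 s.
4. the weight stands on the middle of the pointed blank, let go (x of weight in the frame of stand between -0.014 and 0.014 m and y of weight in the frame of stand between -0.014 and 0.014 m and z of weight in the frame of stand between 0.088 and 0.096 m and angle between weight's own z axis and vertical below 0.08 rad and contact force between the fingers and weight below 0.05 N and linear speed of weight below 0.02 m/s), for 0.2 s.
At the end, for the whole second after the job is handed in: On the stand, upwards: long blank, one stick above each bearer, pointed blank, weight knob up; each centred within 14 mm each way (sticks 11 mm across the bearers), lengthwise or parallel within 0.17 rad, heights within 4 mm, tilt under 0.08 rad, all let go and at rest (all of step 1 and all of step 2 and all of step 3 and all of step 4); the robot touches nothing.
It fails at once if a piece of the stack is dropped (falls free of the fingers faster than 0.5 m/s, a fall of some 13 mm) ((contact force between the fingers and blank_long below 0.05 N and linear speed of blank_long above 0.5 m/s) or (contact force between the fingers and stick_a below 0.05 N and linear speed of stick_a above 0.5 m/s) or (contact force between the fingers and stick_b below 0.05 N and linear speed of stick_b above 0.5 m/s) or (contact force between the fingers and blank_pointed below 0.05 N and linear speed of blank_pointed above 0.5 m/s) or (contact force between the fingers and weight below 0.05 N and linear speed of weight above 0.5 m/s)).
It fails at once if the off-cut is moved more than 30 mm (distance of offcut from where it was at the start of the episode above 0.03 m).
It fails at once if the wax tin is moved more than 30 mm (distance of wax_tin from where it was at the start of the episode above 0.03 m).
It fails at once if the air blow gun is moved more than 30 mm (distance of blow_gun from where it was at the start of the episode above 0.03 m).
It fails at once if the gouge is moved more than 30 mm (distance of gouge from where it was at the start of the episode above 0.03 m).
It also fails if it takes over 144 s, if anything falls off the work surface, if the arm or the gripper's body presses on something with over 40 N, if the wrist force passes 120 N, or if a joint passes its speed limit or range.

## Working session

There is one attempt and no reset: what is moved stays moved. The work goes in short steps, Python scripts to look and compute and a tool call to move; the robot and the scene stay as the last step left them, time stands still between calls to the robot, and variables do not carry over. Pictures are saved under pics/ and viewed, about 12 in all and at most 16, crops included, and the job is handed in when it is done.

Besides the shell and the picture viewer there is one more tool, called after "Call:" by a JSON object that holds its "fn" and its "kwargs", one argument or row to a line. play_rows: Moves the arm, as the interface text tells. Its arguments: {"type":"object","properties":{"moves":{"type":"array"},"squeeze":{"type":"number"}},"required":["moves"]}

```bash
mkdir -p pics; cat > h.py <<'E'
import numpy as np, cv2
from station import *
def unproj(s,uv,z):
    K=np.array(s["camera_matrix"]);R=np.array(s["R"]);t=np.array(s["t"])
    uv=np.atleast_2d(uv).astype(float)
    d=np.c_[uv,np.ones(len(uv))]@np.linalg.inv(K).T@R
    c=-R.T@t
    return c+d*((z-c[2])/d[:,2])[:,None]
def proj(s,X):
    K=np.array(s["camera_matrix"]);p=(np.atleast_2d(X)@np.array(s["R"]).T+np.array(s["t"]))@K.T
    return p[:,:2]/p[:,2:]
def save(s,n): cv2.imwrite(f"pics/{n}.png",cv2.cvtColor(s["color"],cv2.COLOR_RGB2BGR))
E
python3 - <<'E'
from h import *
st=read_state(); print(st, tcp_to_grasp)
for c in("top","scene"):
    s=snapshot(c);save(s,c+"0")
    R=np.array(s["R"]);print(c,-R.T@np.array(s["t"]),R[2],np.array(s["camera_matrix"]).ravel())
    for l in "stand blank_long stick_a blank_pointed weight offcut wax_tin blow_gun gouge".split():
        print(c,l,[(round(b["p"],2),np.round(b["location"],3).tolist(),proj(s,b["location"]).astype(int).tolist()[0]) for b in boxes_of(l,c)][:6])
E
```

```text
{'time_s': 0.0, 'q': array([ 1.03687057e+00,  2.21244840e-01,  1.52757451e+00, -1.33887760e-05,
        1.39474209e+00, -1.26106708e-01]), 'qvel': array([-0.00077199,  0.0011682 , -0.00133121, -0.00117674, -0.00055581,
        0.00135348]), 'joint_efforts': array([ 1.55831574e-03, -4.94596839e+01, -3.87381148e+01,  7.01477844e-02,
        5.68106747e-02, -1.39472863e-04]), 'tcp_pos': array([0.24754115, 0.57314378, 0.18874513]), 'tcp_rot': array([-3.13963784e+00, -2.34547284e-04,  2.73377573e+00]), 'force': array([-0.35067164,  0.37938492,  0.63238373]), 'ft_torque': array([-0.04090406, -0.02032657, -0.03859154]), 'width': 1.0030065027149364} 0.0187
top [ 0.42027791 -0.08639967  1.122113  ] [ 0.11234136  0.02818681 -0.99326981] [384.39179703   0.         323.52705108   0.         384.39179703
 207.14093808   0.           0.           1.        ]
top stand [(0.83, [0.63, -0.016, 0.012], [309, 178])]
top blank_long [(0.91, [0.489, -0.365, 0.024], [432, 225])]
top stick_a [(0.82, [0.652, -0.236, 0.012], [385, 170]), (0.53, [0.421, -0.137, 0.012], [352, 250])]
top blank_pointed [(0.96, [0
[... 678 characters left out ...]
, [309, 225])]
scene blank_long [(0.92, [0.502, -0.36, 0.029], [292, 143]), (0.24, [0.485, 0.388, 0.018], [425, 293])]
scene stick_a [(0.7, [0.666, -0.227, 0.019], [271, 183]), (0.66, [0.429, -0.132, 0.017], [341, 174]), (0.47, [0.427, 0.003, 0.02], [363, 198])]
scene blank_pointed [(0.66, [0.484, 0.387, 0.024], [425, 292])]
scene weight [(0.85, [0.425, 0.142, 0.026], [389, 224])]
scene offcut [(0.74, [0.654, 0.215, 0.033], [343, 273])]
scene wax_tin [(0.62, [0.548, -0.191, 0.027], [304, 175])]
scene blow_gun [(0.75, [0.81, -0.058, 0.024], [255, 233]), (0.71, [0.503, -0.358, 0.026], [292, 144]), (0.63, [0.426, 0.14, 0.022], [388, 225])]
scene gouge [(0.59, [0.804, 0.231, 0.025], [302, 304])]
```

View pics/top0.png

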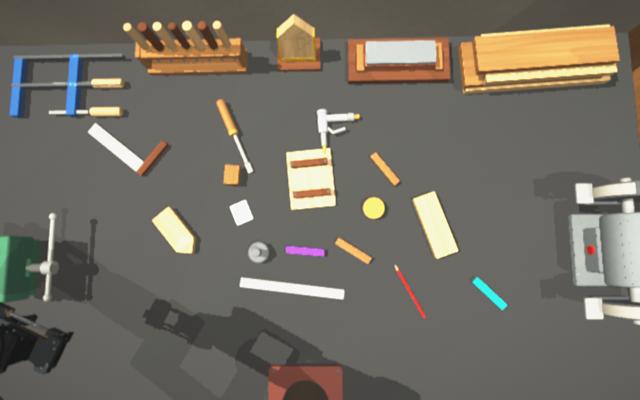

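View pics/scene0.png

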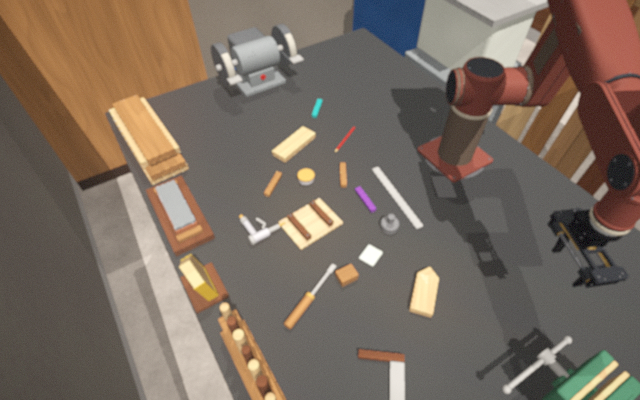

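The sticks wanted are the two brown ones, at top (385,168) and (353,250). The look-alikes are the purple one at (305,251) and the turquoise one at (490,293). The long blank is at (435,225), the pointed blank at (174,231), the weight at (259,252) and the stand at (311,179). The two cameras disagree by about 10 mm, so I'll fit the models in each and check against the wrist camera.

```bash
cat >> h.py <<'E'
from scipy.optimize import minimize
from scipy.spatial.transform import Rotation as Ro
def box(x,y,z0,z1,cx=0): return np.array([[cx+a*x/2,b*y/2,c] for a in(-1,1) for b in(-1,1) for c in(z0,z1)])
def cyl(d,z0,z1):
    a=np.linspace(0,2*np.pi,32,endpoint=False);r=d/2
    return np.array([[r*np.cos(k),r*np.sin(k),z] for k in a for z in(z0,z1)])
house=np.array([[x,y,z] for x,y in[(-.075,-.031),(-.075,.031),(.044,.031),(.044,-.031),(.075,0)] for z in(0,.022)])
M={"stand":[box(.17,.13,0,.01),box(.02,.11,.01,.03,-.045),box(.02,.11,.01,.03,.045)],"blank_long":[box(.18,.064,0,.024)],
"stick_a":[box(.11,.02,0,.016)],"blank_pointed":[house],"weight":[cyl(.06,0,.025),cyl(.024,.034,.058),cyl(.014,.025,.034)],
"offcut":[box(.055,.042,0,.03)],"wax_tin":[cyl(.06,0,.024)]}
def pw(s,X,st):
    m=np.linalg.inv(np.array(s["mount"]));Rt=Ro.from_euler("xyz",st["tcp_rot"]).as_matrix()
    c=(np.atleast_2d(X)-st["tcp_pos"])@Rt@m[:3,:3].T+m[:3,3]
    K=np.array(s["camera_matrix"]);r=np.hypot(c[:,0],c[:,1]);th=np.arctan2(r,c[:,2])
    return np.c_[K[0,2]+K[0,0]*th*c[:,0]/r,K[1,2]+K[1,1]*th*c[:,1]/r]
def render(s,l,p,st=None,z=0,k=4):
    im=np.zeros((400*k,640*k),np.uint8);c,q=np.cos(p[2]),np.sin(p[2])
    for m in M[l]:
        X=np.c_[p[0]+c*m[:,0]-q*m[:,1],p[1]+q*m[:,0]+c*m[:,1],m[:,2]+z]
        uv=proj(s,X) if st is None else pw(s,X,st)
        cv2.fillConvexPoly(im,cv2.convexHull(np.round(((uv+.5)*k-.5)*16).astype(np.int32)),255,shift=4)
    return cv2.resize(im,(640,400),interpolation=cv2.INTER_AREA)/255.
def fit(s,l,mask,p0,st=None,z=0):
    best=None
    mask=mask.astype(float)
    for a in ([0] if l in("weight","wax_tin") else np.arange(0,2*np.pi if l=="blank_pointed" else np.pi,np.pi/8)) if len(p0)<3 else [p0[2]]:
        f=lambda p:1-np.minimum(r:=render(s,l,p,st,z,2),mask).sum()/max(1,np.maximum(r,mask).sum())
        x0=np.array([p0[0],p0[1],a])
        r=minimize(f,x0,method="Nelder-Mead",options=dict(initial_simplex=x0+np.array([[0,0,0],[.01,0,0],[0,.01,0],[0,0,.2]]),xatol=2e-4,fatol=1e-4,maxfev=90))
        if best is None or r.fun<best[3]: best=np.r_[r.x,r.fun]
    return best
E
python3 - <<'E'
from h import *
for c in("top","scene"):
    s=snapshot(c)
    for l in M:
        B=boxes_of(l,c)
        for b in [b for b in silhouettes(l,c)][:3 if l=="stick_a" else 1]:
            m=np.array(b["mask"]);v,u=np.nonzero(m);w=unproj(s,[[u.mean(),v.mean()]],.015)[0]
            print(c,l,round(b["p"],2),(int(u.mean()),int(v.mean())),np.round(fit(s,l,m,w[:2]),4))
E
```

```text
top stand 0.7 (310, 179) [ 0.6304 -0.0168  0.0878  0.0509]
top blank_long 0.68 (434, 225) [ 0.4908 -0.3733  0.3383  0.0561]
top stick_a 0.83 (353, 251) [ 0.4192 -0.1369  1.0458  0.2397]
top stick_a 0.78 (384, 169) [ 0.6577 -0.2331  0.6356  0.2283]
top stick_a 0.6 (305, 251) [ 4.1810e-01 -9.0000e-04  1.4673e+00  1.1900e-01]
top blank_pointed 0.71 (175, 231) [0.4731 0.3742 3.8384 0.0365]
top weight 0.79 (258, 252) [0.4174 0.1327 0.0519 0.0695]
top offcut 0.76 (232, 175) [0.6431 0.214  0.0241 0.0794]
top wax_tin 0.8 (373, 208) [ 0.5414 -0.1985  0.2     0.062 ]
scene stand 0.61 (309, 222) [ 0.631  -0.0192  0.0796  0.0722]
scene blank_long 0.67 (292, 143) [ 0.4912 -0.3764  3.5046  0.0605]
scene stick_a 0.64 (316, 107) [ 0.2979 -0.5208  0.7955  0.1064]
scene stick_a 0.61 (342, 173) [ 0.4181 -0.1412  0.9803  0.1195]
scene stick_a 0.53 (365, 199) [ 4.1810e-01 -7.0000e-04 -1.6929e+00  3.5180e-01]
scene blank_pointed 0.63 (424, 292) [0.4735 0.3737 3.8168 0.0455]
scene weight 0.83 (388, 223) [0.4191 0.1321 0.0835 0.163 ]
scene offcut 0.52 (345, 274) [ 0.6428  0.2125 -0.0536  0.0735]
scene wax_tin 0.6 (305, 175) [ 0.5411 -0.2012 -0.0173  0.0537]
```

```bash
cat > go.py <<'E'
import sys
from h import *
# usage: go.py x y z yaw -> shift/turn in tool axes from the present pose
x,y,z,w=map(float,sys.argv[1:5]);st=read_state()
R0=Ro.from_euler("xyz",st["tcp_rot"]);w0=st["tcp_rot"][2]
w=w0+((w-w0+np.pi/2)%np.pi-np.pi/2) if len(sys.argv)<6 else w
d=R0.inv().apply(np.array([x,y,z])-st["tcp_pos"]);a=(R0.inv()*Ro.from_euler("xyz",[np.pi,0,w])).as_rotvec(degrees=True)
q1=np.arctan2(y,x);print("t",round(st["time_s"],2),"d",np.round(d,4),"a",np.round(a,1),"yaw",round(w,3),"q6",round((q1+np.pi/2-w+np.pi)%(2*np.pi)-np.pi,2))
E
python3 go.py .491 -.3745 .20 .345 exact
```

```text
t 2.5 d [-0.5992 -0.7741 -0.0101] a [ -0.    0.  136.9] yaw 0.345 q6 0.57
```

Call:
{"fn": "play_rows", "kwargs": {
  "moves": [
    {"dx": -0.15, "dy": -0.2, "dz": -0.02, "az": 40, "gripper": -1},
    {"dx": -0.3, "dy": -0.387, "dz": -0.02, "az": 70, "gripper": -1},
    {"dx": -0.3, "dy": -0.387, "dz": -0.02, "az": 70},
    {"dx": -0.3, "dy": -0.387, "dz": -0.02, "az": 70},
    {"dx": -0.45, "dy": -0.58, "dz": -0.02, "az": 85},
    {"dx": -0.45, "dy": -0.58, "dz": -0.02, "az": 85},
    {"dx": -0.45, "dy": -0.58, "dz": -0.02, "az": 85},
    {"dx": -0.45, "dy": -0.58, "dz": -0.02, "az": 85}
  ]
}}

```text
validation failed for argument at $.mo...
```

```bash
python3 go.py .491 -.3745 .20 .345 exact
```

```text
t 2.5 d [-0.5992 -0.7741 -0.0101] a [ -0.    0.  136.9] yaw 0.345 q6 0.57
```

Call:
{"fn": "play_rows", "kwargs": {
  "moves": [
    {"ax": 0, "ay": 0, "az": 85, "dx": -0.45, "dy": -0.58, "dz": -0.02, "gripper": -1},
    {"ax": 0, "ay": 0, "az": 85, "dx": -0.45, "dy": -0.58, "dz": -0.02, "gripper": -1},
    {"ax": 0, "ay": 0, "az": 85, "dx": -0.45, "dy": -0.58, "dz": -0.02, "gripper": -1},
    {"ax": 0, "ay": 0, "az": 85, "dx": -0.45, "dy": -0.58, "dz": -0.02, "gripper": -1},
    {"ax": 0, "ay": 0, "az": 85, "dx": -0.45, "dy": -0.58, "dz": -0.02, "gripper": -1},
    {"ax": 0, "ay": 0, "az": 85, "dx": -0.45, "dy": -0.58, "dz": -0.02, "gripper": -1},
    {"ax": 0, "ay": 0, "az": 85, "dx": -0.45, "dy": -0.58, "dz": -0.02, "gripper": -1},
    {"ax": 0, "ay": 0, "az": 85, "dx": -0.45, "dy": -0.58, "dz": -0.02, "gripper": -1}
  ]
}}

```text
time_s: 3.5
tcp_pos: [0.3729, 0.0879, 0.204]
tcp_rot: [3.14, -0.001, 1.245]
force: [2.1, 0.5, 0.6]
width: 0.999
```

```bash
python3 go.py .491 -.3745 .20 .345 exact
```

```text
t 3.5 d [-0.4002  0.26    0.0042] a [ 0.1 -0.1 51.6] yaw 0.345 q6 0.57
```

Call:
{"fn": "play_rows", "kwargs": {
  "moves": [
    {"az": 51.6, "dx": -0.4, "dy": 0.26, "dz": 0, "gripper": -1},
    {"az": 51.6, "dx": -0.4, "dy": 0.26, "dz": 0, "gripper": -1},
    {"az": 51.6, "dx": -0.4, "dy": 0.26, "dz": 0, "gripper": -1},
    {"az": 51.6, "dx": -0.4, "dy": 0.26, "dz": 0, "gripper": -1},
    {"az": 51.6, "dx": -0.4, "dy": 0.26, "dz": 0, "gripper": -1},
    {"az": 51.6, "dx": -0.4, "dy": 0.26, "dz": 0, "gripper": -1},
    {"az": 51.6, "dx": -0.4, "dy": 0.26, "dz": 0, "gripper": -1},
    {"az": 51.6, "dx": -0.4, "dy": 0.26, "dz": 0, "gripper": -1}
  ]
}}

```text
validation failed for argument at $.mo...
```

Call:
{"fn": "play_rows", "kwargs": {
  "moves": [
    {"ax": 0, "ay": 0, "az": 51.6, "dx": -0.4, "dy": 0.26, "dz": 0, "gripper": -1},
    {"ax": 0, "ay": 0, "az": 51.6, "dx": -0.4, "dy": 0.26, "dz": 0, "gripper": -1},
    {"ax": 0, "ay": 0, "az": 51.6, "dx": -0.4, "dy": 0.26, "dz": 0, "gripper": -1},
    {"ax": 0, "ay": 0, "az": 51.6, "dx": -0.4, "dy": 0.26, "dz": 0, "gripper": -1},
    {"ax": 0, "ay": 0, "az": 51.6, "dx": -0.4, "dy": 0.26, "dz": 0, "gripper": -1},
    {"ax": 0, "ay": 0, "az": 51.6, "dx": -0.4, "dy": 0.26, "dz": 0, "gripper": -1},
    {"ax": 0, "ay": 0, "az": 51.6, "dx": -0.4, "dy": 0.26, "dz": 0, "gripper": -1},
    {"ax": 0, "ay": 0, "az": 51.6, "dx": -0.4, "dy": 0.26, "dz": 0, "gripper": -1}
  ]
}}

```text
time_s: 4.5
tcp_pos: [0.4911, -0.3771, 0.2039]
tcp_rot: [3.141, -0.002, 0.343]
force: [0.6, -0.3, 0.1]
width: 1.001
```

```bash
cat > w.py <<'E'
import sys
from h import *
# w.py label x y yaw [z] picname : wrist look, fit
l=sys.argv[1];p0=list(map(float,sys.argv[2:5]));z=float(sys.argv[5]);n=sys.argv[6]
st=read_state();s=snapshot("wrist");b=silhouettes(l,"wrist")
im=s["color"].copy()
for k in b[:3]:
    m=np.array(k["mask"]);v,u=np.nonzero(m);f=fit(s,l,m,p0,st,z)
    print(l,round(k["p"],2),(int(u.mean()),int(v.mean())),np.round(f,4))
    c,_=cv2.findContours(m.astype(np.uint8),0,1);cv2.drawContours(im,c,-1,(255,0,0),1)
    if k is b[0]:
        c,_=cv2.findContours((render(s,l,f,st,z)>.5).astype(np.uint8),0,1);cv2.drawContours(im,c,-1,(0,255,0),1)
s["color"]=im;save(s,n)
E
python3 w.py blank_long .491 -.3745 .345 0 w1; python3 go.py .491 -.3745 .20 .345 exact
```

```text
blank_long 0.76 (317, 168) [ 0.4938 -0.3718  0.3383  0.0232]
t 4.6 d [ 0.0014 -0.0034  0.0033] a [ 0.1 -0.1 -0.2] yaw 0.345 q6 0.57
```

View pics/w1.png

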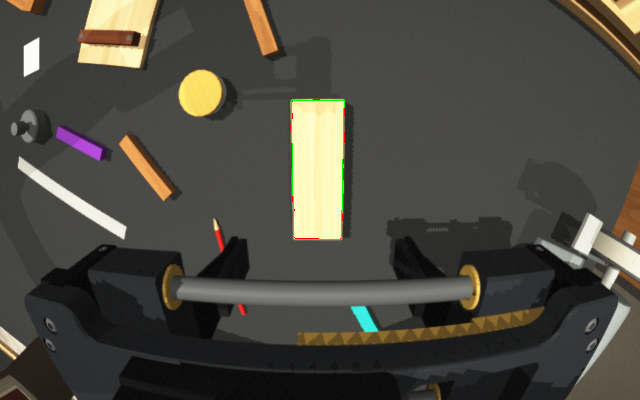

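The wrist view shows the blank outline at (317,168) fitted cleanly. It is pale and rectangular, so it's the right piece. The cameras agree within 3 mm, so I'll descend.

```bash
python3 go.py .4927 -.3729 .005 .339
```

```text
t 4.6 d [ 0.0033 -0.0045  0.1983] a [ 0.1 -0.1  0.1] yaw 0.339 q6 0.58
```

Call:
{"fn": "play_rows", "kwargs": {
  "moves": [
    {"ax": 0.1, "ay": -0.1, "az": 0.1, "dx": 0.003, "dy": -0.0045, "dz": 0.05, "gripper": -1},
    {"ax": 0.1, "ay": -0.1, "az": 0.1, "dx": 0.003, "dy": -0.0045, "dz": 0.1, "gripper": -1},
    {"ax": 0.1, "ay": -0.1, "az": 0.1, "dx": 0.003, "dy": -0.0045, "dz": 0.14, "gripper": -1},
    {"ax": 0.1, "ay": -0.1, "az": 0.1, "dx": 0.003, "dy": -0.0045, "dz": 0.17, "gripper": -1},
    {"ax": 0.1, "ay": -0.1, "az": 0.1, "dx": 0.003, "dy": -0.0045, "dz": 0.185, "gripper": -1},
    {"ax": 0.1, "ay": -0.1, "az": 0.1, "dx": 0.003, "dy": -0.0045, "dz": 0.195, "gripper": -1},
    {"ax": 0.1, "ay": -0.1, "az": 0.1, "dx": 0.003, "dy": -0.0045, "dz": 0.197, "gripper": -1}
  ]
}}

```text
time_s: 5.48
tcp_pos: [0.4927, -0.3731, 0.0067]
tcp_rot: [-3.141, 0.0, 0.339]
force: [-0.2, -0.8, -1.2]
width: 0.999
```

Call:
{"fn": "play_rows", "kwargs": {
  "moves": [
    {"ax": 0, "ay": 0, "az": 0, "dx": 0, "dy": 0, "dz": 0, "gripper": 0},
    {"ax": 0, "ay": 0, "az": 0, "dx": 0, "dy": 0, "dz": 0, "gripper": 1},
    {"ax": 0, "ay": 0, "az": 0, "dx": 0, "dy": 0, "dz": 0, "gripper": 1},
    {"ax": 0, "ay": 0, "az": 0, "dx": 0, "dy": 0, "dz": 0, "gripper": 1},
    {"ax": 0, "ay": 0, "az": 0, "dx": 0, "dy": 0, "dz": 0, "gripper": 1},
    {"ax": 0, "ay": 0, "az": 0, "dx": 0, "dy": 0, "dz": 0, "gripper": 1}
  ],
  "squeeze": 20
}}

```text
time_s: 6.22
tcp_pos: [0.4927, -0.3731, 0.0066]
tcp_rot: [-3.141, 0.0, 0.339]
force: [-1.0, -0.8, -0.2]
width: 0.408
```

Call:
{"fn": "play_rows", "kwargs": {
  "moves": [
    {"ax": 0, "ay": 0, "az": 0, "dx": 0, "dy": 0, "dz": 0, "gripper": 1},
    {"ax": 0, "ay": 0, "az": 0, "dx": 0, "dy": 0, "dz": 0, "gripper": 1}
  ]
}}

```text
time_s: 6.48
tcp_pos: [0.4926, -0.3731, 0.0066]
tcp_rot: [-3.141, 0.0, 0.339]
force: [0.8, 0.6, 0.2]
width: 0.17
```

```bash
python3 w.py blank_long .493 -.373 .339 0 w2; python3 go.py .4927 -.3729 .005 .339
```

```text
blank_long 0.67 (319, 182) [ 0.4949 -0.3713  0.3361  0.2855]
t 6.58 d [ 0.0001 -0.0002  0.0016] a [-0.  0.  0.] yaw 0.339 q6 0.58
```

View pics/w2.png

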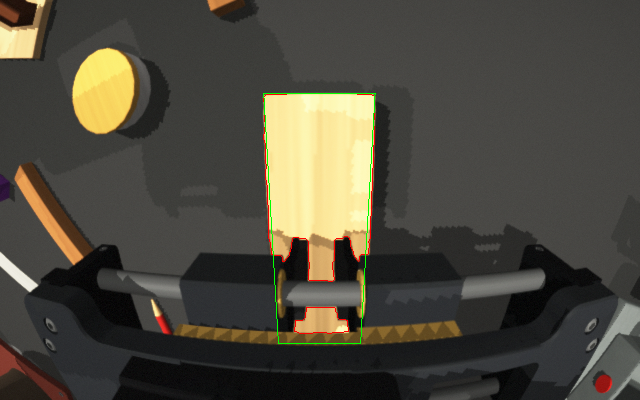

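```bash
python3 - <<'E'
from h import *
st=read_state();s=snapshot("wrist");print(np.round(s["mount"],3),st["width"],st["tcp_pos"],st["force"],np.round(st["q"],3))
Rt=Ro.from_euler("xyz",st["tcp_rot"]).as_matrix()
for dz in(.0,-.01,-.0187,-.03,-.05):
  for x in(-.0095,.0095):
    print(dz,x,*[pw(s,st["tcp_pos"]+Rt@np.array([x,y,dz]),st)[0].astype(int) for y in(-.0075,.0075)])
for n in("top","scene"):
    t=snapshot(n);u=proj(t,st["tcp_pos"])[0];print(n,u)
    u=u.astype(int);t["color"]=cv2.resize(t["color"][max(0,u[1]-50):u[1]+50,u[0]-60:u[0]+60],None,fx=3.3,fy=3.3,interpolation=2)
    save(t,n+"1")
a=[cv2.imread(f"pics/{n}1.png") for n in("top","scene")];h=min(i.shape[0] for i in a)
cv2.imwrite("pics/both1.png",np.hstack([i[:h] for i in a]))
E
```

```text
[[-0.001 -0.954 -0.299  0.083]
 [ 1.    -0.001 -0.     0.   ]
 [-0.    -0.299  0.954 -0.196]
 [ 0.     0.     0.     1.   ]] 0.0796891686749243 [ 0.49271466 -0.37311287  0.00664002] [ 0.93248378 -0.36789841  0.00947034] [-0.776  0.394  1.678 -0.     1.07   0.456]
0.0 -0.0095 [309 244] [331 244]
0.0 0.0095 [309 219] [331 219]
-0.01 -0.0095 [309 251] [331 251]
-0.01 0.0095 [308 224] [331 224]
-0.0187 -0.0095 [308 257] [332 257]
-0.0187 0.0095 [308 229] [332 229]
-0.03 -0.0095 [308 265] [332 265]
-0.03 0.0095 [307 237] [333 237]
-0.05 -0.0095 [306 283] [333 282]
-0.05 0.0095 [306 252] [334 252]
top [434.04413387 224.60115153]
scene [293.53648709 144.63149463]
```

View pics/both1.png

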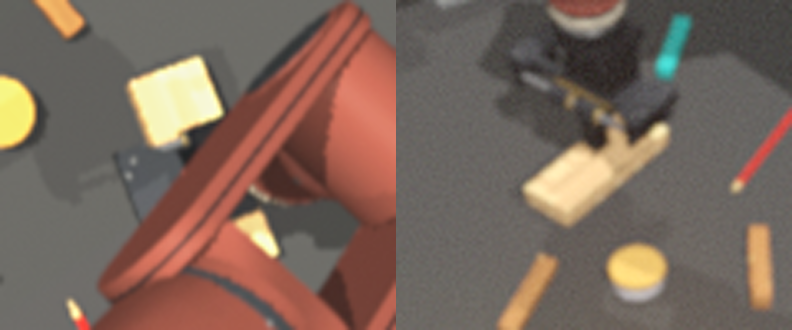

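Both pictures show the fingers over the top of the blank, not beside it, and with no force. So the tips sit clearly higher than the reported TCP. I'll shut the fingers and probe down gently to measure that offset.

Call:
{"fn": "play_rows", "kwargs": {
  "moves": [
    {"ax": 0, "ay": 0, "az": 0, "dx": 0, "dy": 0, "dz": 0, "gripper": 1},
    {"ax": 0, "ay": 0, "az": 0, "dx": 0, "dy": 0, "dz": 0, "gripper": 1},
    {"ax": 0, "ay": 0, "az": 0, "dx": 0, "dy": 0, "dz": 0.001, "gripper": 1},
    {"ax": 0, "ay": 0, "az": 0, "dx": 0, "dy": 0, "dz": 0.002, "gripper": 1},
    {"ax": 0, "ay": 0, "az": 0, "dx": 0, "dy": 0, "dz": 0.002, "gripper": 1}
  ]
}}

```text
time_s: 7.35
tcp_pos: [0.4926, -0.373, 0.0044]
tcp_rot: [-3.141, 0.001, 0.339]
force: [0.3, -0.4, -0.5]
width: 0.005
```

Call:
{"fn": "play_rows", "kwargs": {
  "moves": [
    {"ax": 0, "ay": 0, "az": 0, "dx": 0, "dy": 0, "dz": 0.001, "gripper": 1},
    {"ax": 0, "ay": 0, "az": 0, "dx": 0, "dy": 0, "dz": 0.002, "gripper": 1},
    {"ax": 0, "ay": 0, "az": 0, "dx": 0, "dy": 0, "dz": 0.003, "gripper": 1},
    {"ax": 0, "ay": 0, "az": 0, "dx": 0, "dy": 0, "dz": 0.003, "gripper": 1}
  ]
}}

```text
time_s: 7.85
tcp_pos: [0.4925, -0.3729, 0.0013]
tcp_rot: [-3.141, 0.001, 0.339]
force: [0.4, -0.5, 0.2]
width: 0.005
```

```bash
python3 w.py blank_long .493 -.373 .339 0 w3; python3 - <<'E'
from h import *
im=cv2.imread("pics/w3.png")[140:350,220:420];cv2.imwrite("pics/w3c.png",cv2.resize(im,None,fx=2.8,fy=2.8,interpolation=2))
E
```

```text
blank_long 0.79 (319, 172) [ 0.4949 -0.3723  0.3469  0.3589]
```

View pics/w3c.png

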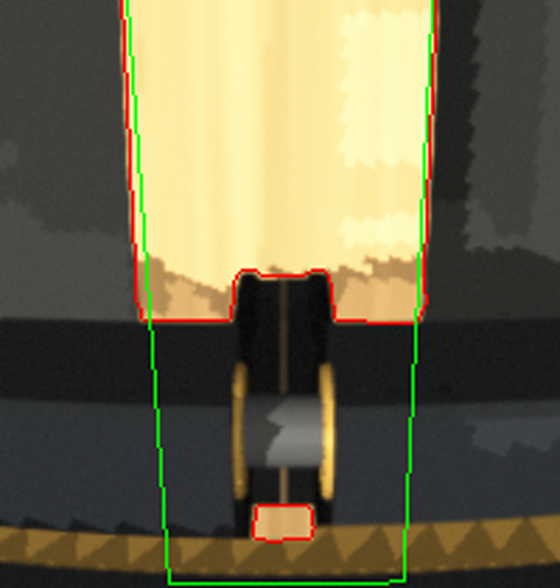

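Call:
{"fn": "play_rows", "kwargs": {
  "moves": [
    {"ax": 0, "ay": 0, "az": 0, "dx": 0, "dy": 0, "dz": 0.001, "gripper": 1},
    {"ax": 0, "ay": 0, "az": 0, "dx": 0, "dy": 0, "dz": 0.002, "gripper": 1},
    {"ax": 0, "ay": 0, "az": 0, "dx": 0, "dy": 0, "dz": 0.003, "gripper": 1},
    {"ax": 0, "ay": 0, "az": 0, "dx": 0, "dy": 0, "dz": 0.003, "gripper": 1}
  ]
}}

```text
time_s: 8.45
tcp_pos: [0.4925, -0.3729, -0.0017]
tcp_rot: [-3.141, 0.001, 0.339]
force: [0.8, -0.1, 0.0]
width: 0.007
```

Call:
{"fn": "play_rows", "kwargs": {
  "moves": [
    {"ax": 0, "ay": 0, "az": 0, "dx": 0, "dy": 0, "dz": 0.001, "gripper": 1},
    {"ax": 0, "ay": 0, "az": 0, "dx": 0, "dy": 0, "dz": 0.002, "gripper": 1},
    {"ax": 0, "ay": 0, "az": 0, "dx": 0, "dy": 0, "dz": 0.003, "gripper": 1},
    {"ax": 0, "ay": 0, "az": 0, "dx": 0, "dy": 0, "dz": 0.003, "gripper": 1}
  ]
}}

```text
time_s: 8.95
tcp_pos: [0.4924, -0.3729, -0.0049]
tcp_rot: [-3.141, 0.001, 0.339]
force: [0.3, 0.2, -0.3]
width: 0.009
```

Call:
{"fn": "play_rows", "kwargs": {
  "moves": [
    {"ax": 0, "ay": 0, "az": 0, "dx": 0, "dy": 0, "dz": 0.001, "gripper": 1},
    {"ax": 0, "ay": 0, "az": 0, "dx": 0, "dy": 0, "dz": 0.002, "gripper": 1},
    {"ax": 0, "ay": 0, "az": 0, "dx": 0, "dy": 0, "dz": 0.003, "gripper": 1},
    {"ax": 0, "ay": 0, "az": 0, "dx": 0, "dy": 0, "dz": 0.003, "gripper": 1}
  ]
}}

```text
time_s: 9.45
tcp_pos: [0.4923, -0.3728, -0.008]
tcp_rot: [-3.14, 0.001, 0.339]
force: [0.1, 0.1, -0.2]
width: 0.005
```

```bash
python3 w.py blank_long .493 -.373 .339 0 w4; python3 - <<'E'
from h import *
im=cv2.imread("pics/w4.png")[80:350,200:440];a=cv2.resize(im,None,fx=2,fy=2,interpolation=2)
s=snapshot("scene")["color"][:,:,::-1];b=cv2.resize(s[90:200,240:350],(380,540),interpolation=2)
cv2.imwrite("pics/w4c.png",np.hstack([a[:,:400],b]))
st=read_state();print(st["q"],st["joint_efforts"],st["tcp_pos"])
E
```

```text
blank_long 0.98 (319, 171) [ 0.4947 -0.372   0.3417  0.3746]
[-7.75564255e-01  4.14533567e-01  1.68235788e+00 -2.42722556e-04
  1.04596055e+00  4.56285119e-01] [ 1.31482091e-03 -5.23793221e+01 -3.27115953e+01  7.23071722e-02
  9.01395280e-03 -1.86260718e-04] [ 0.49240681 -0.37284666 -0.00786986]
```

View pics/w4c.png

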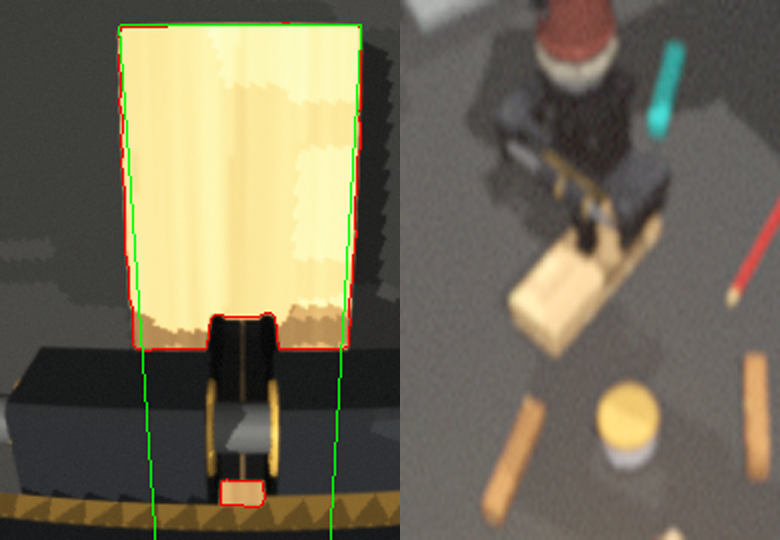

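```bash
python3 - <<'E'
from h import *
st=read_state();s=snapshot("wrist");m=np.array(silhouettes("blank_long","wrist")[0]["mask"]).astype(float)
R=230
def f(p,z,off):
    r=render(s,"blank_long",p,dict(st,tcp_pos=st["tcp_pos"]+[0,0,off]),0,3)
    return 1-np.minimum(r,m)[:R].sum()/np.maximum(r,m)[:R].sum()
for off in np.arange(-.02,.041,.01):
    x0=np.array([.493,-.373,.339])
    r=minimize(f,x0,args=(0,off),method="Nelder-Mead",options=dict(initial_simplex=x0+np.array([[0,0,0],[.01,0,0],[0,.01,0],[0,0,.1]]),xatol=1e-4,fatol=1e-5,maxfev=120))
    print(round(off,3),np.round(r.x,4),round(r.fun,4))
E
```

```text
-0.02 [ 0.4935 -0.3715  0.3464] 0.0817
-0.01 [ 0.4943 -0.3719  0.3395] 0.0259
0.0 [ 0.4947 -0.3716  0.339 ] 0.0415
0.01 [ 0.4947 -0.3705  0.3293] 0.0918
0.02 [ 0.495  -0.3695  0.3376] 0.1371
0.03 [ 0.4949 -0.3677  0.3358] 0.1786
0.04 [ 0.4954 -0.3678  0.3354] 0.2162
```

Call:
{"fn": "play_rows", "kwargs": {
  "moves": [
    {"ax": 0, "ay": 0, "az": 0, "dx": 0, "dy": 0, "dz": 0.001, "gripper": 1},
    {"ax": 0, "ay": 0, "az": 0, "dx": 0, "dy": 0, "dz": 0.002, "gripper": 1},
    {"ax": 0, "ay": 0, "az": 0, "dx": 0, "dy": 0, "dz": 0.003, "gripper": 1},
    {"ax": 0, "ay": 0, "az": 0, "dx": 0, "dy": 0, "dz": 0.003, "gripper": 1}
  ]
}}

```text
time_s: 10.2
tcp_pos: [0.4926, -0.373, -0.0083]
tcp_rot: [-3.141, 0.001, 0.339]
force: [-6.1, 5.7, 16.3]
width: 0.007
```

The probe touched the blank's top (z = 24 mm) at reported z = -8 mm. So the fingertips are about 32 mm short of the reported TCP, and I'll use tip z = TCP z + 0.032 from here on. Next I'll rise, open, and descend beside the blank.

Call:
{"fn": "play_rows", "kwargs": {
  "moves": [
    {"ax": 0, "ay": 0, "az": 0, "dx": 0, "dy": 0, "dz": -0.01, "gripper": 1},
    {"ax": 0, "ay": 0, "az": 0, "dx": 0, "dy": 0, "dz": -0.03, "gripper": -1},
    {"ax": 0, "ay": 0, "az": 0, "dx": 0, "dy": 0, "dz": -0.03, "gripper": -1},
    {"ax": 0, "ay": 0, "az": 0, "dx": 0, "dy": 0, "dz": -0.03, "gripper": -1},
    {"ax": 0, "ay": 0, "az": 0, "dx": 0, "dy": 0, "dz": -0.03, "gripper": -1},
    {"ax": 0, "ay": 0, "az": 0, "dx": 0, "dy": 0, "dz": -0.03, "gripper": -1},
    {"ax": 0, "ay": 0, "az": 0, "dx": 0, "dy": 0, "dz": -0.03, "gripper": -1},
    {"ax": 0, "ay": 0, "az": 0, "dx": 0, "dy": 0, "dz": -0.03, "gripper": -1}
  ]
}}

```text
time_s: 11.2
tcp_pos: [0.4925, -0.3729, 0.0215]
tcp_rot: [-3.14, 0.001, 0.339]
force: [-0.3, 0.1, 0.3]
width: 0.718
```

Call:
{"fn": "play_rows", "kwargs": {
  "moves": [
    {"ax": 0, "ay": 0, "az": 0, "dx": 0.001, "dy": 0, "dz": 0, "gripper": -1},
    {"ax": 0, "ay": 0, "az": 0, "dx": 0.001, "dy": 0, "dz": 0, "gripper": -1}
  ]
}}

```text
time_s: 11.45
tcp_pos: [0.4936, -0.3726, 0.0214]
tcp_rot: [-3.14, 0.001, 0.339]
force: [-1.1, 0.9, -0.2]
width: 0.939
```

```bash
python3 go.py .4935 -.3725 -.028 .339
```

```text
t 11.45 d [ 0.     -0.      0.0494] a [-0.1  0.1  0. ] yaw 0.339 q6 0.59
```

Call:
{"fn": "play_rows", "kwargs": {
  "moves": [
    {"ax": 0, "ay": 0, "az": 0, "dx": 0, "dy": 0, "dz": 0, "gripper": -1},
    {"ax": 0, "ay": 0, "az": 0, "dx": 0, "dy": 0, "dz": 0.015, "gripper": -1},
    {"ax": 0, "ay": 0, "az": 0, "dx": 0, "dy": 0, "dz": 0.028, "gripper": -1},
    {"ax": 0, "ay": 0, "az": 0, "dx": 0, "dy": 0, "dz": 0.038, "gripper": -1},
    {"ax": 0, "ay": 0, "az": 0, "dx": 0, "dy": 0, "dz": 0.044, "gripper": -1},
    {"ax": 0, "ay": 0, "az": 0, "dx": 0, "dy": 0, "dz": 0.048, "gripper": -1},
    {"ax": 0, "ay": 0, "az": 0, "dx": 0, "dy": 0, "dz": 0.048, "gripper": -1}
  ]
}}

```text
time_s: 12.32
tcp_pos: [0.4935, -0.3725, -0.0267]
tcp_rot: [-3.14, 0.001, 0.339]
force: [-0.6, 0.2, 0.2]
width: 0.999
```

Call:
{"fn": "play_rows", "kwargs": {
  "moves": [
    {"ax": 0, "ay": 0, "az": 0, "dx": 0, "dy": 0, "dz": 0, "gripper": 1},
    {"ax": 0, "ay": 0, "az": 0, "dx": 0, "dy": 0, "dz": 0, "gripper": 1},
    {"ax": 0, "ay": 0, "az": 0, "dx": 0, "dy": 0, "dz": 0, "gripper": 1},
    {"ax": 0, "ay": 0, "az": 0, "dx": 0, "dy": 0, "dz": 0, "gripper": 1},
    {"ax": 0, "ay": 0, "az": 0, "dx": 0, "dy": 0, "dz": 0, "gripper": 1},
    {"ax": 0, "ay": 0, "az": 0, "dx": 0, "dy": 0, "dz": 0, "gripper": 1}
  ],
  "squeeze": 30
}}

```text
time_s: 13.08
tcp_pos: [0.4936, -0.3726, -0.0264]
tcp_rot: [-3.14, 0.001, 0.339]
force: [-0.6, 1.3, 2.6]
width: 0.733
```

Call:
{"fn": "play_rows", "kwargs": {
  "moves": [
    {"ax": 0, "ay": 0, "az": 0, "dx": 0, "dy": 0, "dz": -0.02, "gripper": 1},
    {"ax": 0, "ay": 0, "az": 0, "dx": 0, "dy": 0, "dz": -0.06, "gripper": 1},
    {"ax": 0, "ay": 0, "az": 0, "dx": 0, "dy": 0, "dz": -0.11, "gripper": 1},
    {"ax": 0, "ay": 0, "az": 0, "dx": 0, "dy": 0, "dz": -0.14, "gripper": 1},
    {"ax": 0, "ay": 0, "az": 0, "dx": 0, "dy": 0, "dz": -0.15, "gripper": 1},
    {"ax": 0, "ay": 0, "az": 0, "dx": 0, "dy": 0, "dz": -0.15, "gripper": 1}
  ]
}}

```text
time_s: 13.82
tcp_pos: [0.4939, -0.3728, 0.1239]
tcp_rot: [-3.141, 0.001, 0.34]
force: [-0.3, -0.3, -2.4]
width: 0.733
```

```bash
python3 go.py .6307 -.018 .12 .084;  python3 go.py .6307 -.018 .006 .084
```

```text
t 13.82 d [ 0.2472 -0.2889  0.0039] a [-0.   0.  14.6] yaw 0.084 q6 1.46
t 13.82 d [ 0.2473 -0.2889  0.1179] a [-0.   0.  14.6] yaw 0.084 q6 1.46
```

Call:
{"fn": "play_rows", "kwargs": {
  "moves": [
    {"ax": 0, "ay": 0, "az": 2, "dx": 0.02, "dy": -0.024, "dz": 0, "gripper": 1},
    {"ax": 0, "ay": 0, "az": 4, "dx": 0.055, "dy": -0.065, "dz": 0, "gripper": 1},
    {"ax": 0, "ay": 0, "az": 7, "dx": 0.093, "dy": -0.11, "dz": 0, "gripper": 1},
    {"ax": 0, "ay": 0, "az": 10, "dx": 0.13, "dy": -0.153, "dz": 0, "gripper": 1},
    {"ax": 0, "ay": 0, "az": 12, "dx": 0.168, "dy": -0.197, "dz": 0, "gripper": 1},
    {"ax": 0, "ay": 0, "az": 14, "dx": 0.205, "dy": -0.24, "dz": 0, "gripper": 1},
    {"ax": 0, "ay": 0, "az": 14.6, "dx": 0.235, "dy": -0.275, "dz": 0, "gripper": 1},
    {"ax": 0, "ay": 0, "az": 14.6, "dx": 0.247, "dy": -0.289, "dz": 0.004, "gripper": 1}
  ]
}}

```text
time_s: 14.82
tcp_pos: [0.6298, -0.0152, 0.1176]
tcp_rot: [-3.14, 0.004, 0.087]
force: [-0.6, -0.3, -1.9]
width: 0.733
```

```bash
python3 go.py .6307 -.018 .002 .084; python3 - <<'E'
from h import *
s=snapshot("wrist");save(s,"w5")
E
```

```text
t 14.82 d [0.0011 0.003  0.1156] a [-0.1  0.2  0.2] yaw 0.084 q6 1.46
```

View pics/w5.png

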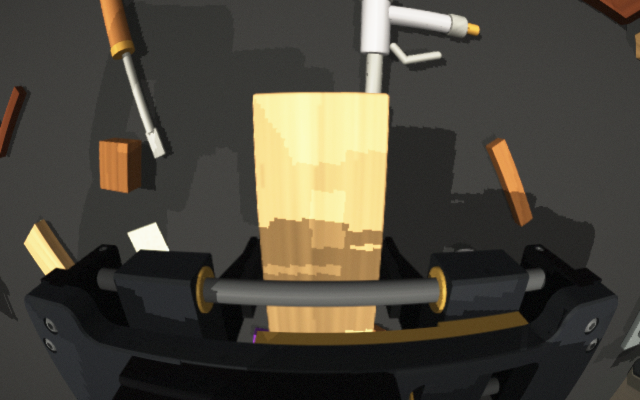

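Call:
{"fn": "play_rows", "kwargs": {
  "moves": [
    {"ax": -0.1, "ay": 0.2, "az": 0.2, "dx": -0.002, "dy": 0.003, "dz": 0.03, "gripper": 1},
    {"ax": -0.1, "ay": 0.2, "az": 0.2, "dx": -0.002, "dy": 0.003, "dz": 0.06, "gripper": 1},
    {"ax": -0.1, "ay": 0.2, "az": 0.2, "dx": -0.002, "dy": 0.003, "dz": 0.085, "gripper": 1},
    {"ax": -0.1, "ay": 0.2, "az": 0.2, "dx": -0.002, "dy": 0.003, "dz": 0.1, "gripper": 1},
    {"ax": -0.1, "ay": 0.2, "az": 0.2, "dx": -0.002, "dy": 0.003, "dz": 0.107, "gripper": 1},
    {"ax": -0.1, "ay": 0.2, "az": 0.2, "dx": -0.002, "dy": 0.003, "dz": 0.11, "gripper": 1},
    {"ax": -0.1, "ay": 0.2, "az": 0.2, "dx": -0.002, "dy": 0.003, "dz": 0.112, "gripper": 1},
    {"ax": -0.1, "ay": 0.2, "az": 0.2, "dx": -0.002, "dy": 0.003, "dz": 0.112, "gripper": 1}
  ]
}}

```text
time_s: 15.88
tcp_pos: [0.628, -0.0172, 0.0056]
tcp_rot: [-3.141, -0.0, 0.084]
force: [-0.8, -0.5, -1.7]
width: 0.736
```

Call:
{"fn": "play_rows", "kwargs": {
  "moves": [
    {"ax": 0, "ay": 0, "az": 0, "dx": 0, "dy": 0, "dz": 0.001, "gripper": 1},
    {"ax": 0, "ay": 0, "az": 0, "dx": 0, "dy": 0, "dz": 0.002, "gripper": 1},
    {"ax": 0, "ay": 0, "az": 0, "dx": 0, "dy": 0, "dz": 0.002, "gripper": 1}
  ]
}}

```text
time_s: 16.25
tcp_pos: [0.628, -0.0171, 0.0036]
tcp_rot: [-3.141, -0.0, 0.084]
force: [0.2, -0.4, -1.4]
width: 0.733
```

Not seated yet, because the force still carries the blank's weight. I'll go down another 1 to 2 mm.

Call:
{"fn": "play_rows", "kwargs": {
  "moves": [
    {"ax": 0, "ay": 0, "az": 0, "dx": 0, "dy": 0, "dz": 0.001, "gripper": 1},
    {"ax": 0, "ay": 0, "az": 0, "dx": 0, "dy": 0, "dz": 0.001, "gripper": 1}
  ]
}}

```text
time_s: 16.5
tcp_pos: [0.6281, -0.0171, 0.0036]
tcp_rot: [-3.141, -0.0, 0.084]
force: [-3.6, 0.5, 4.7]
width: 0.731
```

Call:
{"fn": "play_rows", "kwargs": {
  "moves": [
    {"ax": 0, "ay": 0, "az": 0, "dx": 0, "dy": 0, "dz": 0.001, "gripper": 1},
    {"ax": 0, "ay": 0, "az": 0, "dx": 0, "dy": 0, "dz": 0.001, "gripper": 1}
  ]
}}

```text
time_s: 16.75
tcp_pos: [0.6281, -0.0172, 0.0035]
tcp_rot: [-3.141, -0.0, 0.084]
force: [-4.4, 0.4, 5.8]
width: 0.731
```

Call:
{"fn": "play_rows", "kwargs": {
  "moves": [
    {"ax": 0, "ay": 0, "az": 0, "dx": 0, "dy": 0, "dz": 0, "gripper": -1},
    {"ax": 0, "ay": 0, "az": 0, "dx": 0, "dy": 0, "dz": 0, "gripper": -1},
    {"ax": 0, "ay": 0, "az": 0, "dx": 0, "dy": 0, "dz": -0.002, "gripper": -1},
    {"ax": 0, "ay": 0, "az": 0, "dx": 0, "dy": 0, "dz": -0.015, "gripper": -1},
    {"ax": 0, "ay": 0, "az": 0, "dx": 0, "dy": 0, "dz": -0.05, "gripper": -1},
    {"ax": 0, "ay": 0, "az": 0, "dx": 0, "dy": 0, "dz": -0.1, "gripper": -1},
    {"ax": 0, "ay": 0, "az": 0, "dx": 0, "dy": 0, "dz": -0.12, "gripper": -1},
    {"ax": 0, "ay": 0, "az": 0, "dx": 0, "dy": 0, "dz": -0.12, "gripper": -1}
  ]
}}

```text
time_s: 17.75
tcp_pos: [0.6297, -0.0174, 0.1259]
tcp_rot: [3.141, -0.004, 0.085]
force: [0.2, -0.4, -0.5]
width: 1.002
```

```bash
python3 go.py .657 -.234 .14 .64;python3 w.py blank_long .628 -.017 .084 .03 w6
```

```text
t 17.75 d [ 0.009   0.2181 -0.0139] a [  0.1  -0.2 -31.8] yaw 0.64 q6 0.59
blank_long 0.57 (320, 188) [ 0.6293 -0.0172  0.0821  0.0479]
```

Call:
{"fn": "play_rows", "kwargs": {
  "moves": [
    {"ax": 0, "ay": 0, "az": -8, "dx": 0.002, "dy": 0.05, "dz": -0.01, "gripper": -1},
    {"ax": 0, "ay": 0, "az": -16, "dx": 0.004, "dy": 0.1, "dz": -0.014, "gripper": -1},
    {"ax": 0, "ay": 0, "az": -24, "dx": 0.006, "dy": 0.15, "dz": -0.014, "gripper": -1},
    {"ax": 0, "ay": 0, "az": -31.8, "dx": 0.009, "dy": 0.2, "dz": -0.014, "gripper": -1},
    {"ax": 0, "ay": 0, "az": -31.8, "dx": 0.009, "dy": 0.218, "dz": -0.014, "gripper": -1},
    {"ax": 0, "ay": 0, "az": -31.8, "dx": 0.009, "dy": 0.218, "dz": -0.014, "gripper": -1}
  ]
}}

```text
time_s: 18.6
tcp_pos: [0.6533, -0.2338, 0.1335]
tcp_rot: [-3.136, 0.002, 0.636]
force: [-0.7, 0.8, 0.5]
width: 0.999
```

```bash
python3 w.py stick_a .657 -.234 .64 0 w7; python3 go.py .657 -.234 -.028 .64
```

```text
stick_a 0.87 (86, 220) [ 0.657 -0.234  0.64   1.   ]
stick_a 0.67 (324, 180) [ 0.6591 -0.2337  0.6621  0.0608]
t 18.7 d [0.0014 0.0043 0.1625] a [-0.2  0.1 -0. ] yaw 0.64 q6 0.59
```

View pics/w7.png

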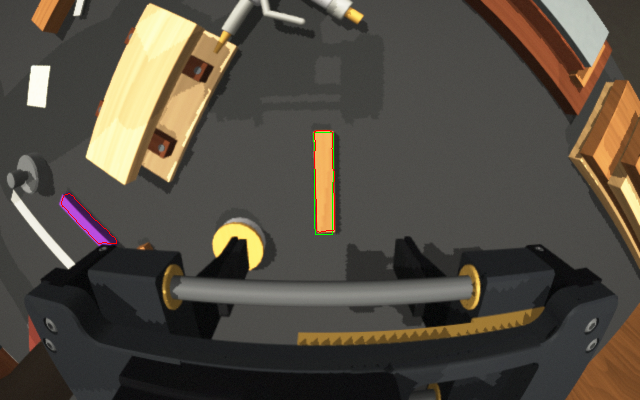

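```bash
python3 go.py .6585 -.2335 -.028 .652
```

```text
t 18.7 d [0.0029 0.0048 0.1625] a [-0.2  0.1 -0.7] yaw 0.652 q6 0.58
```

Call:
{"fn": "play_rows", "kwargs": {
  "moves": [
    {"ax": -0.2, "ay": 0.1, "az": -0.7, "dx": 0.003, "dy": 0.005, "dz": 0.04, "gripper": -0.5},
    {"ax": -0.2, "ay": 0.1, "az": -0.7, "dx": 0.003, "dy": 0.005, "dz": 0.09, "gripper": -0.2},
    {"ax": -0.2, "ay": 0.1, "az": -0.7, "dx": 0.003, "dy": 0.005, "dz": 0.125, "gripper": -0.2},
    {"ax": -0.2, "ay": 0.1, "az": -0.7, "dx": 0.003, "dy": 0.005, "dz": 0.147, "gripper": -0.2},
    {"ax": -0.2, "ay": 0.1, "az": -0.7, "dx": 0.003, "dy": 0.005, "dz": 0.158, "gripper": -0.2},
    {"ax": -0.2, "ay": 0.1, "az": -0.7, "dx": 0.003, "dy": 0.005, "dz": 0.162, "gripper": -0.2},
    {"ax": -0.2, "ay": 0.1, "az": -0.7, "dx": 0.003, "dy": 0.005, "dz": 0.162, "gripper": -0.2}
  ]
}}

```text
time_s: 19.58
tcp_pos: [0.6596, -0.2339, -0.0262]
tcp_rot: [3.141, -0.001, 0.651]
force: [0.5, -0.7, 0.3]
width: 0.601
```

Call:
{"fn": "play_rows", "kwargs": {
  "moves": [
    {"ax": 0, "ay": 0, "az": 0, "dx": 0, "dy": 0, "dz": 0, "gripper": 1},
    {"ax": 0, "ay": 0, "az": 0, "dx": 0, "dy": 0, "dz": 0, "gripper": 1},
    {"ax": 0, "ay": 0, "az": 0, "dx": 0, "dy": 0, "dz": 0, "gripper": 1},
    {"ax": 0, "ay": 0, "az": 0, "dx": 0, "dy": 0, "dz": 0, "gripper": 1},
    {"ax": 0, "ay": 0, "az": 0, "dx": 0, "dy": 0, "dz": 0, "gripper": 1},
    {"ax": 0, "ay": 0, "az": 0, "dx": 0, "dy": 0, "dz": 0, "gripper": 1}
  ],
  "squeeze": 15
}}

```text
time_s: 20.32
tcp_pos: [0.6596, -0.234, -0.0261]
tcp_rot: [3.141, -0.001, 0.651]
force: [-0.3, 0.1, 0.5]
width: 0.227
```

Call:
{"fn": "play_rows", "kwargs": {
  "moves": [
    {"ax": 0, "ay": 0, "az": 0, "dx": 0, "dy": 0, "dz": -0.02, "gripper": 1},
    {"ax": 0, "ay": 0, "az": 0, "dx": 0, "dy": 0, "dz": -0.06, "gripper": 1},
    {"ax": 0, "ay": 0, "az": 0, "dx": 0, "dy": 0, "dz": -0.11, "gripper": 1},
    {"ax": 0, "ay": 0, "az": 0, "dx": 0, "dy": 0, "dz": -0.14, "gripper": 1},
    {"ax": 0, "ay": 0, "az": 0, "dx": 0, "dy": 0, "dz": -0.15, "gripper": 1},
    {"ax": 0, "ay": 0, "az": 0, "dx": 0, "dy": 0, "dz": -0.15, "gripper": 1}
  ]
}}

```text
time_s: 21.08
tcp_pos: [0.6597, -0.2341, 0.1246]
tcp_rot: [3.14, -0.002, 0.651]
force: [0.0, 0.8, -0.9]
width: 0.229
```

```bash
python3 go.py .6755 -.0142 .11 1.655
```

```text
t 21.07 d [ 0.1459 -0.1653  0.0145] a [  0.1  -0.  -57.5] yaw 1.655 q6 -0.11
```

Call:
{"fn": "play_rows", "kwargs": {
  "moves": [
    {"ax": 0, "ay": 0, "az": -8, "dx": 0.02, "dy": -0.023, "dz": 0, "gripper": 1},
    {"ax": 0, "ay": 0, "az": -17, "dx": 0.045, "dy": -0.05, "dz": 0, "gripper": 1},
    {"ax": 0, "ay": 0, "az": -26, "dx": 0.07, "dy": -0.08, "dz": 0, "gripper": 1},
    {"ax": 0, "ay": 0, "az": -35, "dx": 0.095, "dy": -0.11, "dz": 0, "gripper": 1},
    {"ax": 0, "ay": 0, "az": -44, "dx": 0.12, "dy": -0.138, "dz": 0.005, "gripper": 1},
    {"ax": 0, "ay": 0, "az": -52, "dx": 0.14, "dy": -0.158, "dz": 0.01, "gripper": 1},
    {"ax": 0, "ay": 0, "az": -57.5, "dx": 0.146, "dy": -0.165, "dz": 0.014, "gripper": 1},
    {"ax": 0, "ay": 0, "az": -57.5, "dx": 0.146, "dy": -0.165, "dz": 0.014, "gripper": 1}
  ]
}}

```text
time_s: 22.08
tcp_pos: [0.674, -0.0132, 0.1075]
tcp_rot: [-3.139, -0.0, 1.655]
force: [-0.6, -0.8, 0.4]
width: 0.227
```

```bash
python3 go.py .6755 -.0142 .028 1.655; python3 - <<'E'
from h import *
s=snapshot("wrist");save(s,"w8")
E
```

```text
t 22.07 d [-0.0011  0.0016  0.0795] a [-0.1 -0.   0. ] yaw 1.655 q6 -0.11
```

View pics/w8.png

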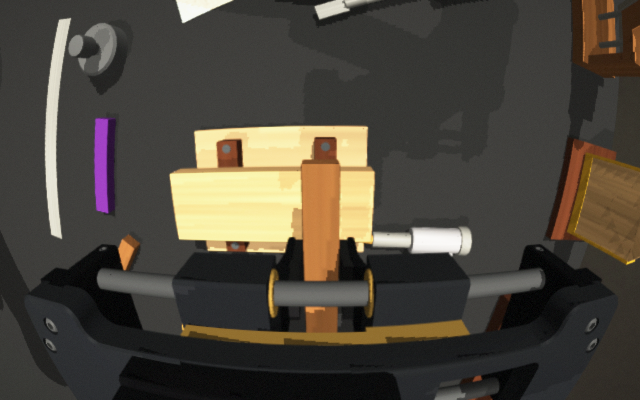

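The stick at (320,220) is in line with the far bearer at (324,150), and the blank lies across both bearers. Lowering.

Call:
{"fn": "play_rows", "kwargs": {
  "moves": [
    {"ax": -0.1, "ay": 0, "az": 0, "dx": -0.001, "dy": 0.0016, "dz": 0.03, "gripper": 1},
    {"ax": -0.1, "ay": 0, "az": 0, "dx": -0.001, "dy": 0.0016, "dz": 0.055, "gripper": 1},
    {"ax": -0.1, "ay": 0, "az": 0, "dx": -0.001, "dy": 0.0016, "dz": 0.068, "gripper": 1},
    {"ax": -0.1, "ay": 0, "az": 0, "dx": -0.001, "dy": 0.0016, "dz": 0.074, "gripper": 1},
    {"ax": -0.1, "ay": 0, "az": 0, "dx": -0.001, "dy": 0.0016, "dz": 0.077, "gripper": 1},
    {"ax": -0.1, "ay": 0, "az": 0, "dx": -0.001, "dy": 0.0016, "dz": 0.079, "gripper": 1},
    {"ax": -0.1, "ay": 0, "az": 0, "dx": -0.001, "dy": 0.0016, "dz": 0.079, "gripper": 1}
  ]
}}

```text
time_s: 23.0
tcp_pos: [0.6765, -0.0149, 0.0299]
tcp_rot: [3.14, 0.0, 1.654]
force: [0.4, -0.7, -1.1]
width: 0.23
```

Call:
{"fn": "play_rows", "kwargs": {
  "moves": [
    {"ax": 0, "ay": 0, "az": 0, "dx": 0, "dy": 0, "dz": 0.001, "gripper": 1},
    {"ax": 0, "ay": 0, "az": 0, "dx": 0, "dy": 0, "dz": 0.001, "gripper": 1}
  ]
}}

```text
time_s: 23.25
tcp_pos: [0.6767, -0.015, 0.0292]
tcp_rot: [3.14, 0.001, 1.654]
force: [0.2, 0.3, -0.2]
width: 0.227
```

Call:
{"fn": "play_rows", "kwargs": {
  "moves": [
    {"ax": 0, "ay": 0, "az": 0, "dx": 0, "dy": 0, "dz": 0.001, "gripper": 1},
    {"ax": 0, "ay": 0, "az": 0, "dx": 0, "dy": 0, "dz": 0.002, "gripper": 1},
    {"ax": 0, "ay": 0, "az": 0, "dx": 0, "dy": 0, "dz": 0.002, "gripper": 1}
  ]
}}

```text
time_s: 23.62
tcp_pos: [0.6768, -0.015, 0.0278]
tcp_rot: [3.139, 0.001, 1.654]
force: [-2.2, 0.6, 4.2]
width: 0.226
```

Call:
{"fn": "play_rows", "kwargs": {
  "moves": [
    {"ax": 0, "ay": 0, "az": 0, "dx": 0, "dy": 0, "dz": 0, "gripper": -0.2},
    {"ax": 0, "ay": 0, "az": 0, "dx": 0, "dy": 0, "dz": 0, "gripper": -0.2},
    {"ax": 0, "ay": 0, "az": 0, "dx": 0, "dy": 0, "dz": -0.001, "gripper": -0.2},
    {"ax": 0, "ay": 0, "az": 0, "dx": 0, "dy": 0, "dz": -0.015, "gripper": -0.2},
    {"ax": 0, "ay": 0, "az": 0, "dx": 0, "dy": 0, "dz": -0.05, "gripper": -0.2},
    {"ax": 0, "ay": 0, "az": 0, "dx": 0, "dy": 0, "dz": -0.1, "gripper": -0.2},
    {"ax": 0, "ay": 0, "az": 0, "dx": 0, "dy": 0, "dz": -0.1, "gripper": -0.2}
  ]
}}

```text
time_s: 24.5
tcp_pos: [0.6809, -0.0155, 0.1355]
tcp_rot: [3.128, 0.003, 1.654]
force: [0.5, 1.2, -0.1]
width: 0.604
```

```bash
python3 go.py .419 -.138 .13 1.0
```

```text
t 24.5 d [-0.1004 -0.2712  0.0021] a [ 0.8 -0.1 37.5] yaw 1.0 q6 0.25
```

Call:
{"fn": "play_rows", "kwargs": {
  "moves": [
    {"ax": 0.8, "ay": 0, "az": 8, "dx": -0.02, "dy": -0.055, "dz": 0, "gripper": -0.2},
    {"ax": 0.8, "ay": 0, "az": 16, "dx": -0.04, "dy": -0.11, "dz": 0, "gripper": -0.2},
    {"ax": 0.8, "ay": 0, "az": 24, "dx": -0.06, "dy": -0.165, "dz": 0, "gripper": -0.2},
    {"ax": 0.8, "ay": 0, "az": 32, "dx": -0.08, "dy": -0.22, "dz": 0, "gripper": -0.2},
    {"ax": 0.8, "ay": 0, "az": 37.5, "dx": -0.1, "dy": -0.271, "dz": 0.002, "gripper": -0.2},
    {"ax": 0.8, "ay": 0, "az": 37.5, "dx": -0.1, "dy": -0.271, "dz": 0.002, "gripper": -0.2},
    {"ax": 0.8, "ay": 0, "az": 37.5, "dx": -0.1, "dy": -0.271, "dz": 0.002, "gripper": -0.2}
  ]
}}

```text
time_s: 25.38
tcp_pos: [0.4197, -0.1378, 0.1307]
tcp_rot: [3.14, -0.002, 0.999]
force: [0.4, -0.3, -0.7]
width: 0.599
```

```bash
python3 w.py stick_a .419 -.138 1.0 0 w9; python3 go.py .419 -.138 -.027 1.0
```

```text
stick_a 0.86 (321, 184) [ 0.4214 -0.1385  1.0075  0.0412]
stick_a 0.59 (504, 3) [ 0.419 -0.138  1.     1.   ]
stick_a 0.56 (248, 77) [ 0.419 -0.138  1.     1.   ]
t 25.48 d [-0.0014 -0.0008  0.1576] a [ 0.  -0.1  0. ] yaw 1.0 q6 0.25
```

Call:
{"fn": "play_rows", "kwargs": {
  "moves": [
    {"ax": 0, "ay": -0.1, "az": -0.3, "dx": 0, "dy": 0.0005, "dz": 0.05, "gripper": -0.2},
    {"ax": 0, "ay": -0.1, "az": -0.3, "dx": 0, "dy": 0.0005, "dz": 0.095, "gripper": -0.2},
    {"ax": 0, "ay": -0.1, "az": -0.3, "dx": 0, "dy": 0.0005, "dz": 0.127, "gripper": -0.2},
    {"ax": 0, "ay": -0.1, "az": -0.3, "dx": 0, "dy": 0.0005, "dz": 0.146, "gripper": -0.2},
    {"ax": 0, "ay": -0.1, "az": -0.3, "dx": 0, "dy": 0.0005, "dz": 0.154, "gripper": -0.2},
    {"ax": 0, "ay": -0.1, "az": -0.3, "dx": 0, "dy": 0.0005, "dz": 0.157, "gripper": -0.2},
    {"ax": 0, "ay": -0.1, "az": -0.3, "dx": 0, "dy": 0.0005, "dz": 0.157, "gripper": -0.2}
  ]
}}

```text
time_s: 26.35
tcp_pos: [0.4216, -0.1377, -0.0258]
tcp_rot: [3.14, -0.0, 1.006]
force: [-0.6, 0.6, -0.7]
width: 0.598
```

Call:
{"fn": "play_rows", "kwargs": {
  "moves": [
    {"ax": 0, "ay": 0, "az": 0, "dx": 0, "dy": 0, "dz": 0, "gripper": 1},
    {"ax": 0, "ay": 0, "az": 0, "dx": 0, "dy": 0, "dz": 0, "gripper": 1},
    {"ax": 0, "ay": 0, "az": 0, "dx": 0, "dy": 0, "dz": 0, "gripper": 1},
    {"ax": 0, "ay": 0, "az": 0, "dx": 0, "dy": 0, "dz": 0, "gripper": 1},
    {"ax": 0, "ay": 0, "az": 0, "dx": 0, "dy": 0, "dz": 0, "gripper": 1},
    {"ax": 0, "ay": 0, "az": 0, "dx": 0, "dy": 0, "dz": 0, "gripper": 1}
  ],
  "squeeze": 15
}}

```text
time_s: 27.1
tcp_pos: [0.4217, -0.1377, -0.0257]
tcp_rot: [3.14, 0.0, 1.006]
force: [-0.6, -0.9, 2.2]
width: 0.23
```

Call:
{"fn": "play_rows", "kwargs": {
  "moves": [
    {"ax": 0, "ay": 0, "az": 0, "dx": 0, "dy": 0, "dz": -0.02, "gripper": 1},
    {"ax": 0, "ay": 0, "az": 0, "dx": 0, "dy": 0, "dz": -0.06, "gripper": 1},
    {"ax": 0, "ay": 0, "az": 0, "dx": 0, "dy": 0, "dz": -0.11, "gripper": 1},
    {"ax": 0, "ay": 0, "az": 0, "dx": 0, "dy": 0, "dz": -0.14, "gripper": 1},
    {"ax": 0, "ay": 0, "az": 0, "dx": 0, "dy": 0, "dz": -0.14, "gripper": 1}
  ]
}}

```text
time_s: 27.72
tcp_pos: [0.4236, -0.1387, 0.1171]
tcp_rot: [3.134, -0.0, 1.006]
force: [-0.2, -0.8, -0.5]
width: 0.231
```

```bash
python3 go.py .5859 -.0218 .11 1.655
```

```text
t 27.73 d [0.1856 0.0745 0.0077] a [  0.4   0.1 -37.2] yaw 1.655 q6 -0.12
```

Call:
{"fn": "play_rows", "kwargs": {
  "moves": [
    {"ax": 0.4, "ay": 0.1, "az": -7, "dx": 0.03, "dy": 0.012, "dz": 0, "gripper": 1},
    {"ax": 0.4, "ay": 0.1, "az": -15, "dx": 0.07, "dy": 0.028, "dz": 0, "gripper": 1},
    {"ax": 0.4, "ay": 0.1, "az": -24, "dx": 0.11, "dy": 0.044, "dz": 0, "gripper": 1},
    {"ax": 0.4, "ay": 0.1, "az": -32, "dx": 0.15, "dy": 0.06, "dz": 0, "gripper": 1},
    {"ax": 0.4, "ay": 0.1, "az": -37.2, "dx": 0.175, "dy": 0.07, "dz": 0.004, "gripper": 1},
    {"ax": 0.4, "ay": 0.1, "az": -37.2, "dx": 0.186, "dy": 0.0745, "dz": 0.007, "gripper": 1},
    {"ax": 0.4, "ay": 0.1, "az": -37.2, "dx": 0.186, "dy": 0.0745, "dz": 0.007, "gripper": 1}
  ]
}}

```text
time_s: 28.6
tcp_pos: [0.585, -0.0212, 0.109]
tcp_rot: [-3.139, -0.0, 1.654]
force: [-1.2, -0.5, -0.3]
width: 0.227
```

```bash
python3 go.py .5859 -.0218 .029 1.655
```

```text
t 28.6 d [-0.0007  0.001   0.08  ] a [-0.1 -0.  -0. ] yaw 1.655 q6 -0.12
```

Call:
{"fn": "play_rows", "kwargs": {
  "moves": [
    {"ax": -0.1, "ay": 0, "az": 0, "dx": -0.001, "dy": 0.0005, "dz": 0.03, "gripper": 1},
    {"ax": -0.1, "ay": 0, "az": 0, "dx": -0.001, "dy": 0.0005, "dz": 0.055, "gripper": 1},
    {"ax": -0.1, "ay": 0, "az": 0, "dx": -0.001, "dy": 0.0005, "dz": 0.068, "gripper": 1},
    {"ax": -0.1, "ay": 0, "az": 0, "dx": -0.001, "dy": 0.0005, "dz": 0.075, "gripper": 1},
    {"ax": -0.1, "ay": 0, "az": 0, "dx": -0.001, "dy": 0.0005, "dz": 0.078, "gripper": 1},
    {"ax": -0.1, "ay": 0, "az": 0, "dx": -0.001, "dy": 0.0005, "dz": 0.08, "gripper": 1},
    {"ax": -0.1, "ay": 0, "az": 0, "dx": -0.001, "dy": 0.0005, "dz": 0.08, "gripper": 1}
  ]
}}

```text
time_s: 29.48
tcp_pos: [0.5858, -0.0222, 0.0295]
tcp_rot: [3.141, 0.0, 1.654]
force: [-1.1, 0.1, -0.5]
width: 0.225
```

Call:
{"fn": "play_rows", "kwargs": {
  "moves": [
    {"ax": 0, "ay": 0, "az": 0, "dx": 0, "dy": 0, "dz": 0.001, "gripper": 1},
    {"ax": 0, "ay": 0, "az": 0, "dx": 0, "dy": 0, "dz": 0.0015, "gripper": 1},
    {"ax": 0, "ay": 0, "az": 0, "dx": 0, "dy": 0, "dz": 0.0015, "gripper": 1}
  ]
}}

```text
time_s: 29.85
tcp_pos: [0.5861, -0.0222, 0.0284]
tcp_rot: [3.141, 0.0, 1.654]
force: [-0.1, -0.0, 1.6]
width: 0.228
```

Call:
{"fn": "play_rows", "kwargs": {
  "moves": [
    {"ax": 0, "ay": 0, "az": 0, "dx": 0, "dy": 0, "dz": 0.0005, "gripper": -0.2},
    {"ax": 0, "ay": 0, "az": 0, "dx": 0, "dy": 0, "dz": 0, "gripper": -0.2},
    {"ax": 0, "ay": 0, "az": 0, "dx": 0, "dy": 0, "dz": -0.001, "gripper": -0.2},
    {"ax": 0, "ay": 0, "az": 0, "dx": 0, "dy": 0, "dz": -0.015, "gripper": -0.2},
    {"ax": 0, "ay": 0, "az": 0, "dx": 0, "dy": 0, "dz": -0.05, "gripper": -0.2},
    {"ax": 0, "ay": 0, "az": 0, "dx": 0, "dy": 0, "dz": -0.1, "gripper": -1},
    {"ax": 0, "ay": 0, "az": 0, "dx": 0, "dy": 0, "dz": -0.1, "gripper": -1}
  ]
}}

```text
time_s: 30.72
tcp_pos: [0.5902, -0.0228, 0.135]
tcp_rot: [3.13, 0.003, 1.654]
force: [0.4, 0.7, -1.0]
width: 0.745
```

```bash
python3 - <<'E'
from h import *
t=snapshot("wrist");save(t,"w10")
E
python3 go.py .473 .374 .14 .688
```

```text
t 30.77 d [ 0.4048 -0.0817 -0.0092] a [ 0.4 -0.1 55.4] yaw 0.688 q6 1.55
```

View pics/w10.png

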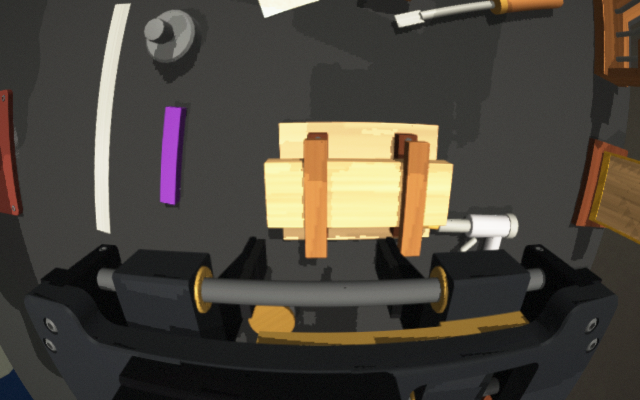

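Both sticks lie across the blank at (316,195) and (414,195), each over a bearer end. Next is the pointed blank.

Call:
{"fn": "play_rows", "kwargs": {
  "moves": [
    {"ax": 0.4, "ay": 0, "az": 8, "dx": 0.06, "dy": -0.012, "dz": -0.01, "gripper": -1},
    {"ax": 0.4, "ay": 0, "az": 16, "dx": 0.12, "dy": -0.024, "dz": -0.01, "gripper": -1},
    {"ax": 0.4, "ay": 0, "az": 25, "dx": 0.18, "dy": -0.036, "dz": -0.01, "gripper": -1},
    {"ax": 0.4, "ay": 0, "az": 34, "dx": 0.24, "dy": -0.048, "dz": -0.01, "gripper": -1},
    {"ax": 0.4, "ay": 0, "az": 43, "dx": 0.3, "dy": -0.06, "dz": -0.01, "gripper": -1},
    {"ax": 0.4, "ay": 0, "az": 51, "dx": 0.36, "dy": -0.072, "dz": -0.01, "gripper": -1},
    {"ax": 0.4, "ay": 0, "az": 55.4, "dx": 0.405, "dy": -0.0817, "dz": -0.01, "gripper": -1},
    {"ax": 0.4, "ay": 0, "az": 55.4, "dx": 0.405, "dy": -0.0817, "dz": -0.01, "gripper": -1}
  ]
}}

```text
time_s: 31.78
tcp_pos: [0.4706, 0.3766, 0.1394]
tcp_rot: [-3.14, 0.001, 0.692]
force: [1.6, 0.0, 0.0]
width: 1.001
```

```bash
python3 w.py blank_pointed .473 .374 3.83 0 w11; python3 go.py .473 .374 -.027 .688
```

```text
blank_pointed 0.92 (324, 174) [0.4752 0.3749 3.8329 0.0151]
blank_pointed 0.33 (567, 85) [0.473 0.374 3.83  1.   ]
t 31.88 d [0.0009 0.0004 0.1666] a [-0.   0.1  0.1] yaw 0.688 q6 1.55
```

Call:
{"fn": "play_rows", "kwargs": {
  "moves": [
    {"ax": 0, "ay": 0.1, "az": 0, "dx": 0.0024, "dy": 0.001, "dz": 0.05, "gripper": -1},
    {"ax": 0, "ay": 0.1, "az": 0, "dx": 0.0024, "dy": 0.001, "dz": 0.1, "gripper": -1},
    {"ax": 0, "ay": 0.1, "az": 0, "dx": 0.0024, "dy": 0.001, "dz": 0.135, "gripper": -1},
    {"ax": 0, "ay": 0.1, "az": 0, "dx": 0.0024, "dy": 0.001, "dz": 0.153, "gripper": -1},
    {"ax": 0, "ay": 0.1, "az": 0, "dx": 0.0024, "dy": 0.001, "dz": 0.162, "gripper": -1},
    {"ax": 0, "ay": 0.1, "az": 0, "dx": 0.0024, "dy": 0.001, "dz": 0.166, "gripper": -1},
    {"ax": 0, "ay": 0.1, "az": 0, "dx": 0.0024, "dy": 0.001, "dz": 0.166, "gripper": -1}
  ]
}}

```text
time_s: 32.75
tcp_pos: [0.4754, 0.3749, -0.0253]
tcp_rot: [-3.142, -0.003, 0.689]
force: [-0.0, -0.1, 0.3]
width: 1.0
```

Call:
{"fn": "play_rows", "kwargs": {
  "moves": [
    {"ax": 0, "ay": 0, "az": 0, "dx": 0, "dy": 0, "dz": 0, "gripper": 1},
    {"ax": 0, "ay": 0, "az": 0, "dx": 0, "dy": 0, "dz": 0, "gripper": 1},
    {"ax": 0, "ay": 0, "az": 0, "dx": 0, "dy": 0, "dz": 0, "gripper": 1},
    {"ax": 0, "ay": 0, "az": 0, "dx": 0, "dy": 0, "dz": 0, "gripper": 1},
    {"ax": 0, "ay": 0, "az": 0, "dx": 0, "dy": 0, "dz": 0, "gripper": 1},
    {"ax": 0, "ay": 0, "az": 0, "dx": 0, "dy": 0, "dz": 0, "gripper": 1}
  ],
  "squeeze": 25
}}

```text
time_s: 33.5
tcp_pos: [0.4755, 0.3751, -0.025]
tcp_rot: [-3.142, -0.003, 0.69]
force: [-0.6, -0.4, 3.4]
width: 0.713
```

Call:
{"fn": "play_rows", "kwargs": {
  "moves": [
    {"ax": 0, "ay": 0, "az": 0, "dx": 0, "dy": 0, "dz": -0.02, "gripper": 1},
    {"ax": 0, "ay": 0, "az": 0, "dx": 0, "dy": 0, "dz": -0.06, "gripper": 1},
    {"ax": 0, "ay": 0, "az": 0, "dx": 0, "dy": 0, "dz": -0.11, "gripper": 1},
    {"ax": 0, "ay": 0, "az": 0, "dx": 0, "dy": 0, "dz": -0.15, "gripper": 1},
    {"ax": 0, "ay": 0, "az": 0, "dx": 0, "dy": 0, "dz": -0.17, "gripper": 1},
    {"ax": 0, "ay": 0, "az": 0, "dx": 0, "dy": 0, "dz": -0.17, "gripper": 1}
  ]
}}

```text
time_s: 34.25
tcp_pos: [0.476, 0.3753, 0.1467]
tcp_rot: [3.141, -0.006, 0.69]
force: [0.4, -0.3, -2.0]
width: 0.711
```

```bash
python3 go.py .6307 -.018 .14 .084
```

```text
t 34.25 d [-0.1309  0.4018  0.0061] a [-0.1 -0.3 34.7] yaw 0.084 q6 1.46
```

Call:
{"fn": "play_rows", "kwargs": {
  "moves": [
    {"ax": 0, "ay": -0.3, "az": 4, "dx": -0.012, "dy": 0.035, "dz": 0, "gripper": 1},
    {"ax": 0, "ay": -0.3, "az": 9, "dx": -0.03, "dy": 0.09, "dz": 0, "gripper": 1},
    {"ax": 0, "ay": -0.3, "az": 14, "dx": -0.048, "dy": 0.148, "dz": 0, "gripper": 1},
    {"ax": 0, "ay": -0.3, "az": 19, "dx": -0.067, "dy": 0.205, "dz": 0, "gripper": 1},
    {"ax": 0, "ay": -0.3, "az": 24, "dx": -0.085, "dy": 0.262, "dz": 0, "gripper": 1},
    {"ax": 0, "ay": -0.3, "az": 29, "dx": -0.104, "dy": 0.32, "dz": 0, "gripper": 1},
    {"ax": 0, "ay": -0.3, "az": 34, "dx": -0.122, "dy": 0.375, "dz": 0, "gripper": 1},
    {"ax": 0, "ay": -0.3, "az": 34.7, "dx": -0.131, "dy": 0.402, "dz": 0, "gripper": 1}
  ]
}}

```text
time_s: 35.25
tcp_pos: [0.6297, -0.0213, 0.1429]
tcp_rot: [-3.14, 0.004, 0.08]
force: [0.5, 0.6, -1.9]
width: 0.706
```

Call:
{"fn": "play_rows", "kwargs": {
  "moves": [
    {"ax": 0, "ay": 0, "az": 0, "dx": 0, "dy": 0, "dz": 0, "gripper": 1}
  ]
}}

```text
time_s: 35.38
tcp_pos: [0.6287, -0.0234, 0.14]
tcp_rot: [-3.139, 0.008, 0.077]
force: [-0.4, 0.6, -1.7]
width: 0.71
```

```bash
python3 go.py .6300 -.018 .048 .084
```

```text
t 35.38 d [ 0.0024 -0.0051  0.092 ] a [-0.2  0.5 -0.4] yaw 0.084 q6 1.46
```

Call:
{"fn": "play_rows", "kwargs": {
  "moves": [
    {"ax": -0.2, "ay": 0.5, "az": -0.4, "dx": 0.0024, "dy": -0.005, "dz": 0.025, "gripper": 1},
    {"ax": -0.2, "ay": 0.5, "az": -0.4, "dx": 0.0024, "dy": -0.005, "dz": 0.05, "gripper": 1},
    {"ax": -0.2, "ay": 0.5, "az": -0.4, "dx": 0.0024, "dy": -0.005, "dz": 0.07, "gripper": 1},
    {"ax": -0.2, "ay": 0.5, "az": -0.4, "dx": 0.0024, "dy": -0.005, "dz": 0.082, "gripper": 1},
    {"ax": -0.2, "ay": 0.5, "az": -0.4, "dx": 0.0024, "dy": -0.005, "dz": 0.088, "gripper": 1},
    {"ax": -0.2, "ay": 0.5, "az": -0.4, "dx": 0.0024, "dy": -0.005, "dz": 0.091, "gripper": 1},
    {"ax": -0.2, "ay": 0.5, "az": -0.4, "dx": 0.0024, "dy": -0.005, "dz": 0.092, "gripper": 1},
    {"ax": -0.2, "ay": 0.5, "az": -0.4, "dx": 0.0024, "dy": -0.005, "dz": 0.092, "gripper": 1}
  ]
}}

```text
time_s: 36.38
tcp_pos: [0.6304, -0.0182, 0.0487]
tcp_rot: [3.141, -0.002, 0.083]
force: [0.4, -0.3, -2.3]
width: 0.709
```

```bash
python3 go.py .6300 -.018 .045 .084
```

```text
t 36.38 d [-0.0004 -0.0002  0.0037] a [ 0.1 -0.1 -0. ] yaw 0.084 q6 1.46
```

Call:
{"fn": "play_rows", "kwargs": {
  "moves": [
    {"ax": 0, "ay": 0, "az": 0, "dx": 0, "dy": 0, "dz": 0.001, "gripper": 1},
    {"ax": 0, "ay": 0, "az": 0, "dx": 0, "dy": 0, "dz": 0.002, "gripper": 1},
    {"ax": 0, "ay": 0, "az": 0, "dx": 0, "dy": 0, "dz": 0.003, "gripper": 1},
    {"ax": 0, "ay": 0, "az": 0, "dx": 0, "dy": 0, "dz": 0.003, "gripper": 1}
  ]
}}

```text
time_s: 36.88
tcp_pos: [0.6303, -0.0182, 0.0455]
tcp_rot: [3.141, -0.002, 0.083]
force: [-0.4, 0.3, -1.3]
width: 0.71
```

Call:
{"fn": "play_rows", "kwargs": {
  "moves": [
    {"ax": 0, "ay": 0, "az": 0, "dx": 0, "dy": 0, "dz": 0.001, "gripper": 1},
    {"ax": 0, "ay": 0, "az": 0, "dx": 0, "dy": 0, "dz": 0.0015, "gripper": 1},
    {"ax": 0, "ay": 0, "az": 0, "dx": 0, "dy": 0, "dz": 0.0015, "gripper": 1}
  ]
}}

```text
time_s: 37.25
tcp_pos: [0.6306, -0.0182, 0.045]
tcp_rot: [3.141, -0.002, 0.083]
force: [-2.5, -0.0, 5.9]
width: 0.709
```

Call:
{"fn": "play_rows", "kwargs": {
  "moves": [
    {"ax": 0, "ay": 0, "az": 0, "dx": 0, "dy": 0, "dz": 0, "gripper": -1},
    {"ax": 0, "ay": 0, "az": 0, "dx": 0, "dy": 0, "dz": 0, "gripper": -1},
    {"ax": 0, "ay": 0, "az": 0, "dx": 0, "dy": 0, "dz": -0.001, "gripper": -1},
    {"ax": 0, "ay": 0, "az": 0, "dx": 0, "dy": 0, "dz": -0.015, "gripper": -1},
    {"ax": 0, "ay": 0, "az": 0, "dx": 0, "dy": 0, "dz": -0.05, "gripper": -1},
    {"ax": 0, "ay": 0, "az": 0, "dx": 0, "dy": 0, "dz": -0.1, "gripper": -1},
    {"ax": 0, "ay": 0, "az": 0, "dx": 0, "dy": 0, "dz": -0.1, "gripper": -1}
  ]
}}

```text
time_s: 38.12
tcp_pos: [0.6345, -0.0187, 0.1521]
tcp_rot: [3.138, -0.013, 0.084]
force: [0.3, 0.2, 0.6]
width: 0.998
```

```bash
python3 w.py blank_pointed .63 -.018 3.226 .07 w12; python3 go.py .418 .132 .15 .084
```

```text
blank_pointed 0.79 (319, 195) [ 0.6302 -0.0183  3.2252  0.0132]
blank_pointed 0.45 (322, 153) [0.6087 0.0453 3.1909 0.9503]
t 38.23 d [-0.1998 -0.1674 -0.0047] a [ 0.1 -0.3 -0. ] yaw 0.084 q6 1.79
```

View pics/w12.png

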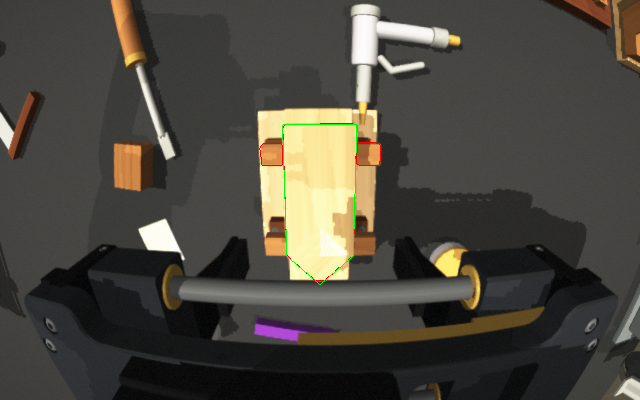

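The pointed blank sits centred on both sticks, and the fit gives (.630,-.018) with its outline over (320,200). Now the weight.

Call:
{"fn": "play_rows", "kwargs": {
  "moves": [
    {"ax": 0, "ay": -0.3, "az": 0, "dx": -0.045, "dy": -0.035, "dz": -0.005, "gripper": -1},
    {"ax": 0, "ay": -0.3, "az": 0, "dx": -0.09, "dy": -0.075, "dz": -0.005, "gripper": -1},
    {"ax": 0, "ay": -0.3, "az": 0, "dx": -0.135, "dy": -0.113, "dz": -0.005, "gripper": -1},
    {"ax": 0, "ay": -0.3, "az": 0, "dx": -0.18, "dy": -0.15, "dz": -0.005, "gripper": -1},
    {"ax": 0, "ay": -0.3, "az": 0, "dx": -0.2, "dy": -0.167, "dz": -0.005, "gripper": -1},
    {"ax": 0, "ay": -0.3, "az": 0, "dx": -0.2, "dy": -0.167, "dz": -0.005, "gripper": -1},
    {"ax": 0, "ay": -0.3, "az": 0, "dx": -0.2, "dy": -0.167, "dz": -0.005, "gripper": -1}
  ]
}}

```text
time_s: 39.1
tcp_pos: [0.418, 0.1311, 0.1499]
tcp_rot: [3.14, 0.001, 0.084]
force: [-0.3, -0.3, 0.5]
width: 1.003
```

```bash
python3 w.py weight .418 .132 0 0 w13; python3 go.py .418 .132 -.001 .084
```

```text
weight 0.73 (318, 183) [ 0.4187  0.1333 -0.0138  0.0568]
t 39.2 d [-1.00e-04 -1.40e-03  1.51e-01] a [ 0.1  0.1 -0.1] yaw 0.084 q6 1.79
```

View pics/w13.png

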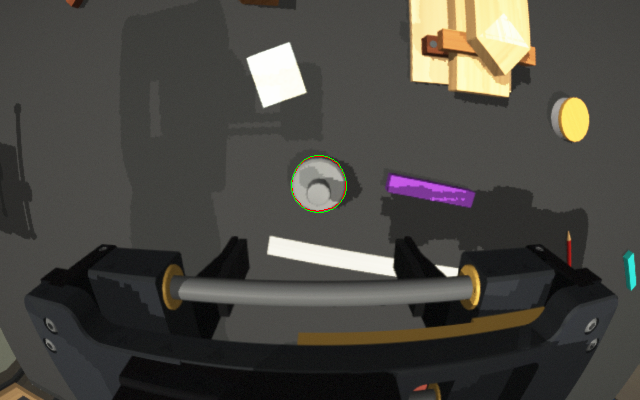

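Call:
{"fn": "play_rows", "kwargs": {
  "moves": [
    {"ax": 0.1, "ay": 0.1, "az": 0, "dx": 0.0005, "dy": -0.0022, "dz": 0.05, "gripper": -0.3},
    {"ax": 0.1, "ay": 0.1, "az": 0, "dx": 0.0005, "dy": -0.0022, "dz": 0.095, "gripper": -0.3},
    {"ax": 0.1, "ay": 0.1, "az": 0, "dx": 0.0005, "dy": -0.0022, "dz": 0.125, "gripper": -0.3},
    {"ax": 0.1, "ay": 0.1, "az": 0, "dx": 0.0005, "dy": -0.0022, "dz": 0.142, "gripper": -0.3},
    {"ax": 0.1, "ay": 0.1, "az": 0, "dx": 0.0005, "dy": -0.0022, "dz": 0.149, "gripper": -0.3},
    {"ax": 0.1, "ay": 0.1, "az": 0, "dx": 0.0005, "dy": -0.0022, "dz": 0.151, "gripper": -0.3},
    {"ax": 0.1, "ay": 0.1, "az": 0, "dx": 0.0005, "dy": -0.0022, "dz": 0.151, "gripper": -0.3}
  ]
}}

```text
time_s: 40.08
tcp_pos: [0.4194, 0.1328, -0.0003]
tcp_rot: [3.142, -0.002, 0.082]
force: [-0.2, 0.5, 0.4]
width: 0.652
```

Call:
{"fn": "play_rows", "kwargs": {
  "moves": [
    {"ax": 0, "ay": 0, "az": 0, "dx": 0, "dy": 0, "dz": 0, "gripper": 1},
    {"ax": 0, "ay": 0, "az": 0, "dx": 0, "dy": 0, "dz": 0, "gripper": 1},
    {"ax": 0, "ay": 0, "az": 0, "dx": 0, "dy": 0, "dz": 0, "gripper": 1},
    {"ax": 0, "ay": 0, "az": 0, "dx": 0, "dy": 0, "dz": 0, "gripper": 1},
    {"ax": 0, "ay": 0, "az": 0, "dx": 0, "dy": 0, "dz": 0, "gripper": 1},
    {"ax": 0, "ay": 0, "az": 0, "dx": 0, "dy": 0, "dz": 0, "gripper": 1}
  ],
  "squeeze": 45
}}

```text
time_s: 40.83
tcp_pos: [0.4195, 0.1329, -0.0002]
tcp_rot: [-3.141, -0.002, 0.082]
force: [-0.8, 0.8, 1.9]
width: 0.263
```

Call:
{"fn": "play_rows", "kwargs": {
  "moves": [
    {"ax": 0, "ay": 0, "az": 0, "dx": 0, "dy": 0, "dz": -0.01, "gripper": 1},
    {"ax": 0, "ay": 0, "az": 0, "dx": 0, "dy": 0, "dz": -0.04, "gripper": 1},
    {"ax": 0, "ay": 0, "az": 0, "dx": 0, "dy": 0, "dz": -0.08, "gripper": 1},
    {"ax": 0, "ay": 0, "az": 0, "dx": 0, "dy": 0, "dz": -0.12, "gripper": 1},
    {"ax": 0, "ay": 0, "az": 0, "dx": 0, "dy": 0, "dz": -0.15, "gripper": 1},
    {"ax": 0, "ay": 0, "az": 0, "dx": 0, "dy": 0, "dz": -0.17, "gripper": 1},
    {"ax": 0, "ay": 0, "az": 0, "dx": 0, "dy": 0, "dz": -0.17, "gripper": 1}
  ]
}}

```text
time_s: 41.7
tcp_pos: [0.42, 0.1329, 0.1713]
tcp_rot: [-3.142, -0.005, 0.082]
force: [0.2, -0.1, -5.5]
width: 0.264
```

```bash
python3 go.py .6302 -.018 .16 .084
```

```text
t 41.7 d [0.197  0.1676 0.0122] a [-0.  -0.3 -0.1] yaw 0.084 q6 1.46
```

Call:
{"fn": "play_rows", "kwargs": {
  "moves": [
    {"ax": 0, "ay": -0.3, "az": 0, "dx": 0.02, "dy": 0.017, "dz": 0, "gripper": 1},
    {"ax": 0, "ay": -0.3, "az": 0, "dx": 0.055, "dy": 0.047, "dz": 0, "gripper": 1},
    {"ax": 0, "ay": -0.3, "az": 0, "dx": 0.092, "dy": 0.078, "dz": 0, "gripper": 1},
    {"ax": 0, "ay": -0.3, "az": 0, "dx": 0.129, "dy": 0.11, "dz": 0, "gripper": 1},
    {"ax": 0, "ay": -0.3, "az": 0, "dx": 0.162, "dy": 0.138, "dz": 0.005, "gripper": 1},
    {"ax": 0, "ay": -0.3, "az": 0, "dx": 0.185, "dy": 0.157, "dz": 0.01, "gripper": 1},
    {"ax": 0, "ay": -0.3, "az": 0, "dx": 0.197, "dy": 0.1676, "dz": 0.012, "gripper": 1},
    {"ax": 0, "ay": -0.3, "az": 0, "dx": 0.197, "dy": 0.1676, "dz": 0.012, "gripper": 1}
  ]
}}

```text
time_s: 42.7
tcp_pos: [0.6295, -0.0182, 0.1585]
tcp_rot: [-3.141, 0.003, 0.081]
force: [-0.6, 0.3, -5.0]
width: 0.258
```

```bash
python3 go.py .6302 -.018 .096 .084
```

```text
t 42.7 d [ 0.001  -0.0001  0.0625] a [-0.   0.2 -0.2] yaw 0.084 q6 1.46
```

Call:
{"fn": "play_rows", "kwargs": {
  "moves": [
    {"ax": 0, "ay": 0.2, "az": -0.2, "dx": 0.0005, "dy": 0, "dz": 0.02, "gripper": 1},
    {"ax": 0, "ay": 0.2, "az": -0.2, "dx": 0.0005, "dy": 0, "dz": 0.04, "gripper": 1},
    {"ax": 0, "ay": 0.2, "az": -0.2, "dx": 0.0005, "dy": 0, "dz": 0.053, "gripper": 1},
    {"ax": 0, "ay": 0.2, "az": -0.2, "dx": 0.0005, "dy": 0, "dz": 0.06, "gripper": 1},
    {"ax": 0, "ay": 0.2, "az": -0.2, "dx": 0.0005, "dy": 0, "dz": 0.063, "gripper": 1},
    {"ax": 0, "ay": 0.2, "az": -0.2, "dx": 0.0005, "dy": 0, "dz": 0.064, "gripper": 1},
    {"ax": 0, "ay": 0.2, "az": -0.2, "dx": 0.0005, "dy": 0, "dz": 0.064, "gripper": 1}
  ]
}}

```text
time_s: 43.58
tcp_pos: [0.6301, -0.0183, 0.0951]
tcp_rot: [-3.141, -0.001, 0.085]
force: [0.2, -0.0, -5.2]
width: 0.263
```

Call:
{"fn": "play_rows", "kwargs": {
  "moves": [
    {"ax": 0, "ay": 0, "az": 0, "dx": 0, "dy": 0, "dz": 0.001, "gripper": 1},
    {"ax": 0, "ay": 0, "az": 0, "dx": 0, "dy": 0, "dz": 0.002, "gripper": 1},
    {"ax": 0, "ay": 0, "az": 0, "dx": 0, "dy": 0, "dz": 0.0025, "gripper": 1},
    {"ax": 0, "ay": 0, "az": 0, "dx": 0, "dy": 0, "dz": 0.0025, "gripper": 1}
  ]
}}

```text
time_s: 44.08
tcp_pos: [0.6301, -0.0183, 0.0925]
tcp_rot: [-3.141, -0.001, 0.085]
force: [0.7, 0.4, -3.9]
width: 0.261
```

Call:
{"fn": "play_rows", "kwargs": {
  "moves": [
    {"ax": 0, "ay": 0, "az": 0, "dx": 0, "dy": 0, "dz": 0.0005, "gripper": 1},
    {"ax": 0, "ay": 0, "az": 0, "dx": 0, "dy": 0, "dz": 0.001, "gripper": 1},
    {"ax": 0, "ay": 0, "az": 0, "dx": 0, "dy": 0, "dz": 0.001, "gripper": 1}
  ]
}}

```text
time_s: 44.45
tcp_pos: [0.6301, -0.0183, 0.0919]
tcp_rot: [-3.141, -0.001, 0.085]
force: [-1.8, -0.5, -0.5]
width: 0.263
```

Seated: the weight's load has left the wrist. Open a little, then rise straight up, clear of the knob.

Call:
{"fn": "play_rows", "kwargs": {
  "moves": [
    {"ax": 0, "ay": 0, "az": 0, "dx": 0, "dy": 0, "dz": 0, "gripper": -0.4},
    {"ax": 0, "ay": 0, "az": 0, "dx": 0, "dy": 0, "dz": 0, "gripper": -0.4},
    {"ax": 0, "ay": 0, "az": 0, "dx": 0, "dy": 0, "dz": 0, "gripper": -0.4},
    {"ax": 0, "ay": 0, "az": 0, "dx": 0, "dy": 0, "dz": -0.002, "gripper": -0.4},
    {"ax": 0, "ay": 0, "az": 0, "dx": 0, "dy": 0, "dz": -0.02, "gripper": -0.4},
    {"ax": 0, "ay": 0, "az": 0, "dx": 0, "dy": 0, "dz": -0.06, "gripper": -0.4},
    {"ax": 0, "ay": 0, "az": 0, "dx": 0, "dy": 0, "dz": -0.11, "gripper": -0.4},
    {"ax": 0, "ay": 0, "az": 0, "dx": 0, "dy": 0, "dz": -0.11, "gripper": -0.4}
  ]
}}

```text
time_s: 45.45
tcp_pos: [0.6338, -0.0189, 0.2097]
tcp_rot: [3.139, -0.013, 0.085]
force: [-0.9, -0.1, 0.1]
width: 0.697
```

Call:
{"fn": "play_rows", "kwargs": {
  "moves": [
    {"ax": 0, "ay": 0, "az": 0, "dx": -0.05, "dy": -0.04, "dz": -0.02, "gripper": -0.4},
    {"ax": 0, "ay": 0, "az": 0, "dx": -0.1, "dy": -0.08, "dz": -0.02, "gripper": -0.4},
    {"ax": 0, "ay": 0, "az": 0, "dx": -0.15, "dy": -0.12, "dz": -0.02, "gripper": -0.4},
    {"ax": 0, "ay": 0, "az": 0, "dx": -0.18, "dy": -0.15, "dz": -0.02, "gripper": -0.4},
    {"ax": 0, "ay": 0, "az": 0, "dx": -0.18, "dy": -0.15, "dz": -0.02, "gripper": -0.4},
    {"ax": 0, "ay": 0, "az": 0, "dx": -0.18, "dy": -0.15, "dz": -0.02, "gripper": -0.4}
  ]
}}

```text
time_s: 46.2
tcp_pos: [0.4421, 0.1152, 0.2277]
tcp_rot: [3.139, -0.014, 0.085]
force: [-0.3, 0.3, 0.9]
width: 0.701
```

```bash
python3 - <<'E'
from h import *
im=[]
for c in("top","scene"):
    s=snapshot(c)
    for l,z,p in(("weight",.092,[.63,-.018,0]),("blank_pointed",.07,[.63,-.018,3.226]),("offcut",0,[.643,.213,0]),("wax_tin",0,[.5413,-.2,0])):
        b=silhouettes(l,c)
        if b: print(c,l,round(b[0]["p"],2),np.round(fit(s,l,np.array(b[0]["mask"]),p,None,z),4))
    u=proj(s,[.64,-.01,.05])[0].astype(int);im.append(cv2.resize(s["color"][u[1]-80:u[1]+80,u[0]-65:u[0]+65,::-1],(390,480),interpolation=2))
cv2.imwrite("pics/end.png",np.hstack(im))
E
```

```text
top weight 0.8 [ 0.6272 -0.0205  0.1075  0.0638]
top blank_pointed 0.64 [ 0.6283 -0.0191  3.2313  0.4144]
top offcut 0.86 [ 0.6427  0.2134 -0.0672  0.081 ]
top wax_tin 0.91 [ 0.5413 -0.1996  0.1689  0.143 ]
scene weight 0.73 [ 0.6283 -0.0211  0.1009  0.1591]
scene blank_pointed 0.93 [ 0.6276 -0.021   3.2394  0.3408]
scene wax_tin 0.55 [ 0.5388 -0.2034  0.1018  0.0707]
```

View pics/end.png

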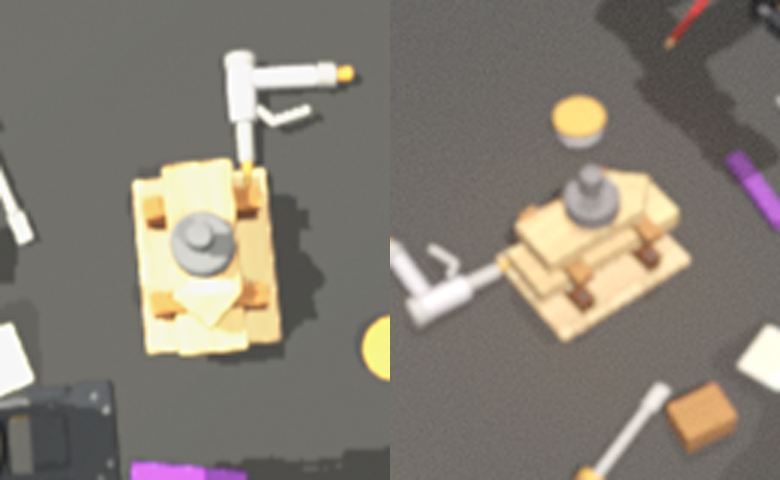

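The stack stands complete, with the weight knob up in the middle at (200,242) and (592,200). The bystanders are where they were, and the arm is clear. Handing in.

```bash
python3 -c "
from station import *
print(finish_job())"
```

```text
the job is handed in; nothing more can be done
None
```

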